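# Check parts jars in at the label reader

## Robot

A 7-joint arm with a two-finger parallel gripper is mounted at the origin on the work surface. World frame = base frame: x ahead of the robot, y to its left, z up, the work surface at z = 0. Lengths are in m, angles in degrees, forces in N, time in s.
With the tool pointing down it reaches from about 0.425 to 0.875 m from the base axis. Payload 8.4 kg.
Tool frame: the origin (TCP) lies where the fingers leave the gripper's body, on its centre line; the fingertips stand 73 mm ahead of it and the grasp point (between the pads) lies 54 mm ahead of it (r.tips_ahead is the distance from the TCP to the fingertips, in m); z points along the fingers, y is the line along which they close (so a half turn about z gives the same grasp; the last joint's range is limited). The gripper opens to 85 mm and grips with 20 to 120 N. Pads are 22 mm wide; open, the fingers measure 114 mm over their backs; the gripper's body (76 mm by 85 mm) begins 54 mm behind the grasp point. The pads swing forward as they close: fully open they stand 13 mm farther back than shut.
Start: joints at [-79.996, 19.091, 2.286, 83.961, -0.768, 76.965, -3.352], TCP at [0.176, 0.626, 0.304] pointing down, gripper open.
Joint ranges: [-147.57, 147.57], [-21.85, 119.76], [-74.77, 79.35], [14.55, 137.4], [-85.83, 265.84], [4.83, 119.75], [-152.11, 152.11]. Speed limits (degrees/s): [127.2, 127.2, 159.86, 159.86, 180, 180, 180].

## Interface

Orientations are given as a 3x3 rotation matrix whose columns are the frame's x, y, z axes.
In Python, from rig import r gives the robot as it stands. The module is installed in compiled form; this text tells all that it offers.
- The arm moves only by the tool send_rows, never from a script. Its argument "deltas" is a list of rows, each a list of 7 numbers: the shift along the tool's x, y, z in m, then the turn, a rotation vector about the tool's x, y, z in rad, then the closure, from -1 (fully open) to 1 (shut). In form: [[tx, ty, tz, rx, ry, rz, hand], ...]. A call has exactly 8 rows; each row is the pose to reach, as a shift and turn from the pose commanded when the call began, along the tool's axes at that moment; what a row does not reach only later rows make up. A row lasts 1/12 s, in which the tool goes at most 41.7 mm and 7.16 degrees, less where a joint would pass 70% of its speed; a pose out of reach is approached as far as the arm can. A call with a gripper value outside its range is refused whole. The fingers move at their own pace and stop on an object; "squeeze" is the grip in N (left out, the last holds). Time passes only in rows, so rows that repeat a pose let the fingers close, or fill a call up. It gives the time, the measured TCP pose, the force, the opening and the grip force at its end, in the units of the state.
- r.sense(): the state, without advancing time (a new reading comes with each control period).
- r.capture(name): name is "side" or "top"; returns a dict with "image" (480x640x3 uint8, red, green, blue), "depth" (480x640 float32, m along the optical axis (not along the pixel's ray), 0 where there is no reading), "K" (3x3 intrinsics, pixels), "rvec" (rotation vector, rad) and "tvec" (3), from world to camera coordinates, as OpenCV has them. Camera axes: x right, y down, z forward; pixel columns grow to the right and rows downward; lengths in m; the calibration is good to about 2 mm. A picture is of the moment at which its call begins.
- r.hand_in(): hands the job in; it is judged then, once.
Trained networks look in a picture, given as the dict that the camera call returned (one of the last four; its "shot" number tells which), for a name from the list of things; names that differ only in an ending like _2 or _b are one class to them, and where a whole thing is asked for, a point or a joint stands for the part that bears it (a point fixed in the world has none). Each returns a list of dicts, best first, with "p" (0 to 1); they miss things now and then, are a little off and sometimes report something else, mostly with a low value. They report only what shows in the picture. A call takes as long as a camera call. They do not tell look-alikes from the thing itself.
- r.boxes_of(picture, query): "at" ([column, row] in pixels, amid what is visible of it).
- r.masks_of(picture, query): "mask" (480x640 bool, what is visible of it) and "at" ([column, row] in pixels, amid what is visible of it).
The state is a dict: "time": time; "joints": joint angles; "joint_vel": joint speeds; "tau": joint torques, N m; "tool_pos": TCP position; "eef_rot": TCP orientation; "force": force on the tool from outside, world axes, zero at the start; "wrist_torque": the same for the moment, N m; "gripper_width": opening from 0.0 (shut) to 1.0 (fully open); "finger_force": force on a finger pad.
Only numpy, scipy, OpenCV 4.12 (cv2) and the standard library are available. Lean on these libraries where they do the work, as an engineer would, in place of code of your own. Each camera call takes 0.05 s, during which the arm holds its last target. There are 200 camera calls.

## Task

Stand every parts jar that is on the table upright in a bay of its own on the label reader with its code label facing the bay's window, and clamp each one by turning that bay's red cam until the lobe bears firmly on the jar and holds it against the posts. When all the jars are clamped, press the green scan button fully down and let go of it, leaving the jars clamped and facing their windows. Do not disturb the solder spool or the screwdriver.

Things in the scene. Friction and masses are not known exactly. Their poses are not given: they have to be found in the camera images.
- reader: Fixed label reader; place and yaw vary. Base plate 190 x 390 mm, 12 mm thick (own x -108 to 82, y -195 to 195 mm; z 0 = underside, on the table). On its +x edge a grey block (own x 38 to 82 mm, full length, top 55 mm above the table) has at each of 4 bays a red window (22 mm wide, 19 to 49 mm above the table) facing own -x. Own +x points from a bay to its window
- window1 (a point): Where the middle of a jar's label lies when the jar is seated in bay 1 (own y +157.5 mm) facing the window; axes as reader. The seated jar's axis is 28 mm from here towards own -x (own x 0), its foot 33 mm below, on the base (black 58 mm disc); it touches two upright 10 mm steel posts (tops 55 mm above the table) 26 mm from its axis towards the window and 20 mm to either side
- cam1_grip (a point): On the upright axis of bay 1's cam, 69.3 mm from the seated jar's axis, away from the window, 84 mm above the table, in its black grip bar (42 x 14 mm, 57 to 102 mm above the table; its 14 mm direction is own x turned +0.67 rad about z). Below, 16 to 44 mm above the table, the red lobe: a 48 mm disc with its centre 18 mm off the axis towards own -y (white stripe)
- cam1 (a joint): Turn of cam 1, rad, anticlockwise from above, -0.3 to 1.75; starts open (-0.1 to 0.25). At 0 the lobe points to the reader's -y, clear; at 1.57 at the bay. It meets a seated jar near 1.3, then stiffens; from 1.4 to 1.57 it bears on any seated jar. It slides a jar left a few mm short home to the posts. Let go, it may ease back a little; friction (0.2 N m) then holds it
- window2 (a point): Where the middle of a jar's label lies when the jar is seated in bay 2 (own y +52.5 mm) facing the window; axes as reader. The seated jar's axis is 28 mm from here towards own -x (own x 0), its foot 33 mm below, on the base (black 58 mm disc); it touches two upright 10 mm steel posts (tops 55 mm above the table) 26 mm from its axis towards the window and 20 mm to either side
- cam2_grip (a point): On the upright axis of bay 2's cam, 69.3 mm from the seated jar's axis, away from the window, 84 mm above the table, in its black grip bar (42 x 14 mm, 57 to 102 mm above the table; its 14 mm direction is own x turned +0.67 rad about z). Below, 16 to 44 mm above the table, the red lobe: a 48 mm disc with its centre 18 mm off the axis towards own -y (white stripe)
- cam2 (a joint): Turn of cam 2, rad, anticlockwise from above, -0.3 to 1.75; starts open (-0.1 to 0.25). At 0 the lobe points to the reader's -y, clear; at 1.57 at the bay. It meets a seated jar near 1.3, then stiffens; from 1.4 to 1.57 it bears on any seated jar. It slides a jar left a few mm short home to the posts. Let go, it may ease back a little; friction (0.2 N m) then holds it
- window3 (a point): Where the middle of a jar's label lies when the jar is seated in bay 3 (own y -52.5 mm) facing the window; axes as reader. The seated jar's axis is 28 mm from here towards own -x (own x 0), its foot 33 mm below, on the base (black 58 mm disc); it touches two upright 10 mm steel posts (tops 55 mm above the table) 26 mm from its axis towards the window and 20 mm to either side
- cam3_grip (a point): On the upright axis of bay 3's cam, 69.3 mm from the seated jar's axis, away from the window, 84 mm above the table, in its black grip bar (42 x 14 mm, 57 to 102 mm above the table; its 14 mm direction is own x turned +0.67 rad about z). Below, 16 to 44 mm above the table, the red lobe: a 48 mm disc with its centre 18 mm off the axis towards own -y (white stripe)
- cam3 (a joint): Turn of cam 3, rad, anticlockwise from above, -0.3 to 1.75; starts open (-0.1 to 0.25). At 0 the lobe points to the reader's -y, clear; at 1.57 at the bay. It meets a seated jar near 1.3, then stiffens; from 1.4 to 1.57 it bears on any seated jar. It slides a jar left a few mm short home to the posts. Let go, it may ease back a little; friction (0.2 N m) then holds it
- window4 (a point): Where the middle of a jar's label lies when the jar is seated in bay 4 (own y -157.5 mm) facing the window; axes as reader. The seated jar's axis is 28 mm from here towards own -x (own x 0), its foot 33 mm below, on the base (black 58 mm disc); it touches two upright 10 mm steel posts (tops 55 mm above the table) 26 mm from its axis towards the window and 20 mm to either side
- cam4_grip (a point): On the upright axis of bay 4's cam, 69.3 mm from the seated jar's axis, away from the window, 84 mm above the table, in its black grip bar (42 x 14 mm, 57 to 102 mm above the table; its 14 mm direction is own x turned +0.67 rad about z). Below, 16 to 44 mm above the table, the red lobe: a 48 mm disc with its centre 18 mm off the axis towards own -y (white stripe)
- cam4 (a joint): Turn of cam 4, rad, anticlockwise from above, -0.3 to 1.75; starts open (-0.1 to 0.25). At 0 the lobe points to the reader's -y, clear; at 1.57 at the bay. It meets a seated jar near 1.3, then stiffens; from 1.4 to 1.57 it bears on any seated jar. It slides a jar left a few mm short home to the posts. Let go, it may ease back a little; friction (0.2 N m) then holds it
- scan (a joint): Travel in m of the green scan button (30 mm diameter) on top of the reader block, midway between bays 2 and 3: 0 released, 0.006 fully down. Its centre is at the reader's own x +60 mm, y 0, its top 77 mm above the table. Pressed straight down; fully down takes 5 N; it springs back
- jar_red: Loose standing parts jar with red lid: cylinder 56 mm in diameter, 90 mm high, 0.1 to 0.3 kg, heavy at the bottom. Origin at the centre of its underside, z up; own +x points out through its code label (26 x 40 mm white paper, black bars), and a black stripe on the lid points the same way. Starts on the green mat, turned any way. If this is None from the start, the jar is not there today
- jar_red_mark (a point): Middle of the code label of the red jar, on its side, 28 mm from its axis and 33 mm above its underside
- jar_blue: Loose standing parts jar with blue lid: cylinder 56 mm in diameter, 90 mm high, 0.1 to 0.3 kg, heavy at the bottom. Origin at the centre of its underside, z up; own +x points out through its code label (26 x 40 mm white paper, black bars), and a black stripe on the lid points the same way. Starts on the green mat, turned any way. If this is None from the start, the jar is not there today
- jar_blue_mark (a point): Middle of the code label of the blue jar, on its side, 28 mm from its axis and 33 mm above its underside
- jar_yellow: Loose standing parts jar with yellow lid: cylinder 56 mm in diameter, 90 mm high, 0.1 to 0.3 kg, heavy at the bottom. Origin at the centre of its underside, z up; own +x points out through its code label (26 x 40 mm white paper, black bars), and a black stripe on the lid points the same way. Starts on the green mat, turned any way. If this is None from the start, the jar is not there today
- jar_yellow_mark (a point): Middle of the code label of the yellow jar, on its side, 28 mm from its axis and 33 mm above its underside
- jar_white: Loose standing parts jar with white lid: cylinder 56 mm in diameter, 90 mm high, 0.1 to 0.3 kg, heavy at the bottom. Origin at the centre of its underside, z up; own +x points out through its code label (26 x 40 mm white paper, black bars), and a black stripe on the lid points the same way. Starts on the green mat, turned any way. If this is None from the start, the jar is not there today
- jar_white_mark (a point): Middle of the code label of the white jar, on its side, 28 mm from its axis and 33 mm above its underside
- spool: Bystander: standing spool of solder, 60 mm diameter, 57 mm high, origin at the centre of its underside. Leave alone
- screwdriver: Bystander: screwdriver lying on the table, 180 mm long along its own x, origin at the centre of its underside. Leave alone
Things that resemble listed ones, but are neither listed nor needed, are in the scene too. Leave any orange, pink or purple look-alike of the jar_blue alone.

How it is judged:
By the outcome, as a careful person would: the job done as asked, in the order asked, and still so for the second after the job is handed in, with the robot touching nothing.
Of jar_red, jar_blue, jar_yellow, jar_white only 3 to 4 are there at a start; the rules pass over those that are not, and their reading is None.
At some moment in a run one of jar_red, jar_blue, jar_yellow, jar_white may be knocked a few centimetres aside while the robot is not near it.
Once in a run the grip may slacken for a moment while it holds something.
It also fails if it takes over 210 s, if anything falls off the work surface, if the arm or the gripper's body presses on something with over 40 N, if the wrist force passes 120 N, or if a joint passes its speed limit or range.

## Working session

There is one attempt and no reset: what is moved stays moved. The work goes in short steps, Python scripts to look and compute and a tool call to move; the robot and the scene stay as the last step left them, time stands still between calls to the robot, and variables do not carry over. Pictures are saved under pics/ and viewed, at most 14 in all, crops included, and the job is handed in when it is done.

Besides the shell and the picture viewer there is one more tool, called after "Emit:" in YAML: its name, and indented under it one key for each argument. send_rows: Moves the arm, as the interface text tells. Its arguments: {"type":"object","properties":{"deltas":{"type":"array"},"squeeze":{"type":"number"}},"required":["deltas"]}

```bash
mkdir -p pics; cat > h.py <<'E'
from rig import r
import numpy as np, cv2
def cam(c):
    R=cv2.Rodrigues(np.array(c["rvec"],float))[0]; return R,np.array(c["tvec"],float).ravel(),np.array(c["K"],float)
def cloud(c):
    R,t,K=cam(c); d=c["depth"]; v,u=np.mgrid[:480,:640]
    P=np.stack([(u-K[0,2])/K[0,0]*d,(v-K[1,2])/K[1,1]*d,d],-1)
    return (P-t)@R   # world
def proj(c,p):
    R,t,K=cam(c); q=K@(R@np.array(p,float)+t); return q[:2]/q[2]
def save(c,n,crop=None,s=1):
    im=c["image"][:,:,::-1]
    if crop: a,b,x,y=crop; im=im[b:y,a:x]
    cv2.imwrite("pics/"+n,cv2.resize(im,None,fx=s,fy=s,interpolation=cv2.INTER_CUBIC))
E
python3 - <<'E'
from h import *
np.set_printoptions(precision=4,suppress=True)
s=r.sense(); print({k:s[k] for k in("time","tool_pos","eef_rot","gripper_width","force")})
for n in("top","side"):
    c=r.capture(n); save(c,n+"0.png"); P=cloud(c); R,t,K=cam(c); print(n,-R.T@t,R[2])
    for q in["reader","jar_red","jar_blue","jar_yellow","jar_white","spool","screwdriver"]:
        for m in r.masks_of(c,q)[:4]:
            k=m["mask"]&(c["depth"]>0)
            if k.sum()<5: continue
            X=P[k]; top=X[X[:,2]>np.percentile(X[:,2],95)-.006]
            print(q,round(m["p"],2),np.round(m["at"]),k.sum(),"med",np.median(X,0),"topmean",top.mean(0), "rgb",np.median(c["image"][k],0))
E
```

```text
{'time': 0.0, 'tool_pos': array([0.1757, 0.6255, 0.303 ]), 'eef_rot': array([[-0.9627,  0.2704, -0.0004],
       [ 0.2704,  0.9627, -0.0016],
       [-0.0001, -0.0016, -1.    ]]), 'gripper_width': 1.0002732775990155, 'force': array([-0.3859,  0.5245, -1.1576])}
top [ 0.4527 -0.1147  1.0109] [ 0.1277 -0.0116 -0.9917]
reader 0.96 [209. 252.] 15661 med [0.568  0.1111 0.0152] topmean [0.5319 0.1265 0.0943] rgb [134. 125. 109.]
jar_blue 0.75 [516. 257.] 934 med [ 0.5371 -0.5297  0.0889] topmean [ 0.5393 -0.5408  0.0904] rgb [123.5  46.  120.5]
jar_blue 0.62 [398. 206.] 755 med [ 0.6398 -0.2901  0.0898] topmean [ 0.6443 -0.2954  0.0907] rgb [226. 128. 143.]
jar_blue 0.59 [437. 248.] 773 med [ 0.5526 -0.3698  0.0896] topmean [ 0.5553 -0.3769  0.0906] rgb [ 24.  84. 162.]
jar_blue 0.56 [426. 151.] 877 med [ 0.7673 -0.3472  0.0891] topmean [ 0.7756 -0.3516  0.0908] rgb [210. 107.   0.]
jar_yellow 0.72 [441. 323.] 818 med [ 0.4091 -0.3665  0.0898] topmean [ 0.4079 -0.3743  0.0907] rgb [225. 179.   0.]
jar_white 0.78 [351. 220.] 727 med [ 0.618  -0.1881  0.0901] topmean [ 0.6225 -0.1909  0.0909
[... 1430 characters left out ...]
 137. 145.]
jar_yellow 0.9 [430. 207.] 996 med [ 0.4019 -0.3526  0.0582] topmean [ 0.4046 -0.3693  0.0899] rgb [221. 186. 102.]
jar_yellow 0.55 [269. 347.] 21718 med [0.5713 0.1726 0.0155] topmean [0.5243 0.1569 0.092 ] rgb [143. 134. 115.]
jar_white 0.69 [252. 296.] 181 med [0.6321 0.1067 0.0766] topmean [0.6323 0.1053 0.0768] rgb [ 49. 152.  63.]
jar_white 0.65 [318. 231.] 1122 med [ 0.6122 -0.1694  0.0576] topmean [ 0.6179 -0.1846  0.0902] rgb [213. 195. 166.]
spool 0.81 [336. 184.] 352 med [ 0.6459 -0.407   0.0562] topmean [ 0.6571 -0.4075  0.0585] rgb [ 99. 155.  83.]
screwdriver 0.76 [253. 224.] 394 med [ 0.7905 -0.215   0.019 ] topmean [ 0.7999 -0.2194  0.0241] rgb [232.5  46.   38. ]
```

View pics/top0.png

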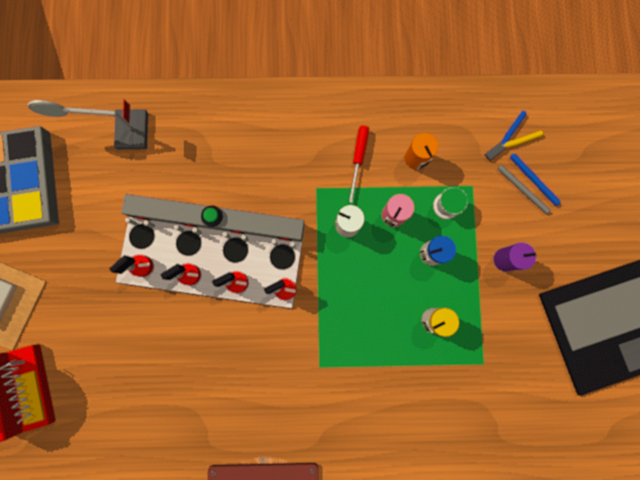

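View pics/side0.png

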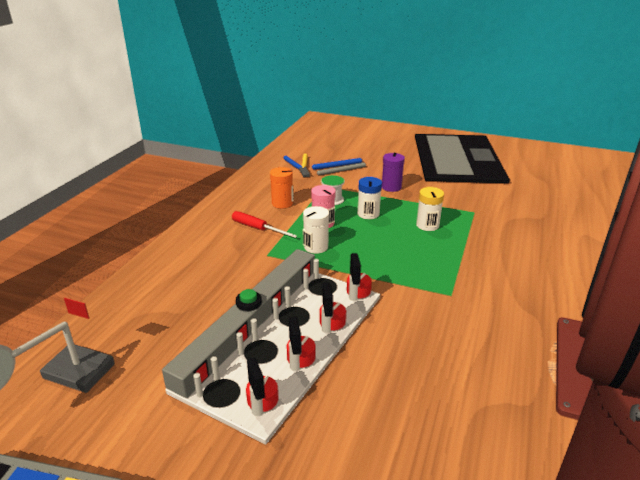

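Jars present: white (350,218), blue (440,250) and yellow (442,322), all on the mat. Red is absent. The look-alikes are orange (424,150), pink (398,210) and purple (517,257). The green cylinder at (450,203) is the spool. The reader sits at about (209,252). Next I fit the poses.

```bash
cat >> h.py <<'E'
from scipy.optimize import least_squares
def lid(c,P,xy0,z=.09,rad=.028):
    d=np.hypot(P[...,0]-xy0[0],P[...,1]-xy0[1]); k=(np.abs(P[...,2]-z)<.005)&(d<.042)&(c["depth"]>0)
    X=P[k][:,:2]; (cx,cy),_=cv2.minEnclosingCircle(X.astype(np.float32))
    # refine: circle of radius rad through hull points
    H=cv2.convexHull(X.astype(np.float32))[:,0]
    f=least_squares(lambda q:np.hypot(H[:,0]-q[0],H[:,1]-q[1])-q[2],[cx,cy,rad],loss="soft_l1",f_scale=.001).x
    g=c["image"][k].astype(float).max(1); rr=np.hypot(*(X-f[:2]).T)
    k2=(g<80)&(rr<.025); D=X[k2]-f[:2]
    m=D.mean(0) if k2.sum() else np.array([np.nan]*2)
    if k2.sum()>3:
        w,v=np.linalg.eigh(np.cov(D.T)); a=v[:,1]; a=a*np.sign(a@m)
    else: a=m
    return f,k.sum(),k2.sum(),np.degrees(np.arctan2(m[1],m[0])),np.degrees(np.arctan2(a[1],a[0]))
E
cat > fit.py <<'E'
from h import *
np.set_printoptions(precision=4,suppress=True)
cs={n:r.capture(n) for n in("top","side")}
for n,c in cs.items():
    P=cloud(c); save(c,n+"_j.png",(300,130,480,360) if n=="top" else (260,140,480,280),3 if n=="side" else 2.5)
    for j,xy in dict(white=(.620,-.190),blue=(.554,-.376),yellow=(.407,-.373)).items(): print(n,j,*lid(c,P,xy))
    k=(P[...,2]>.085)&(P[...,2]<.11)&(P[...,1]>-.1)&(P[...,1]<.4)&(P[...,0]<.62)&(P[...,0]>.4)
    nl,lab,st,_=cv2.connectedComponentsWithStats(k.astype(np.uint8))
    for i in range(1,nl):
        if st[i,4]<20: continue
        X=P[lab==i]; X=X[X[:,2]>.096][:,:2]
        if len(X)<15: continue
        re=cv2.minAreaRect((X*1000).astype(np.float32)); print(n,"cam",len(X),X.mean(0),re)
    im=c["image"].astype(int); k=(im[...,1]>im[...,0]+50)&(im[...,1]>im[...,2]+30)&(abs(P[...,2]-.077)<.005)&(P[...,1]>-.05); print(n,"btn",k.sum(),P[k].mean(0))
    k=(abs(P[...,2]-.055)<.004)&(P[...,1]>-.15)&(P[...,1]<.4)&(P[...,0]>.5)&(P[...,0]<.75)&(im.max(-1)<175)&(im.max(-1)-im.min(-1)<40)
    re=cv2.minAreaRect((P[k][:,:2]*1000).astype(np.float32)); print(n,"block",k.sum(),re)
    k=(abs(P[...,2]-.013)<.004)&(im.max(-1)<45)&(P[...,1]>-.1)&(P[...,1]<.35)&(P[...,0]>.45)&(P[...,0]<.7)
    nl,lab,st,_=cv2.connectedComponentsWithStats(k.astype(np.uint8))
    for i in range(1,nl):
        if st[i,4]>150: print(n,"disc",st[i,4],P[lab==i].mean(0),cv2.minEnclosingCircle((P[lab==i][:,:2]*1000).astype(np.float32)))
E
python3 fit.py
```

```text
top white [ 0.6222 -0.1907  0.0274] 555 18 65.80854683581713 67.51017523087009
top blue [ 0.5557 -0.3779  0.0274] 574 24 106.60570358494162 102.90809360841232
top yellow [ 0.4082 -0.3752  0.0275] 613 18 116.21503069562108 114.34881326661845
top cam 160 [0.535  0.2754] ((534.9340209960938, 276.1679992675781), (14.67015552520752, 42.14723205566406), 41.20064163208008)
top cam 158 [0.5181 0.1722] ((518.2041625976562, 173.34718322753906), (14.479681968688965, 42.2011604309082), 32.13083267211914)
top cam 150 [0.5014 0.0691] ((501.960205078125, 69.52047729492188), (14.665212631225586, 41.66736602783203), 25.69354248046875)
top cam 147 [ 0.4843 -0.0337] ((484.6224670410156, -33.72223663330078), (13.798301696777344, 40.90115737915039), 27.430370330810547)
top btn 150 [0.6366 0.1004 0.0776]
top block 3112 ((579.4465942382812, 109.37664794921875), (387.8833312988281, 156.794189453125), 80.79850769042969)
top disc 404 [0.6028 0.267  0.0137] ((603.2877197265625, 266.3942565917969), 26.226707458496094)
top disc 413 [0.5862 0.1636 0.0135] ((587.2733154296875, 162.38412475585938), 26.9762153625488
[... 814 characters left out ...]
1406), 31.655071258544922)
side cam 252 [0.5311 0.2819] ((532.4078369140625, 279.3440856933594), (14.409688949584961, 43.257545471191406), 41.91630172729492)
side btn 165 [0.6335 0.1059 0.0768]
side block 3518 ((582.7255859375, 110.5093994140625), (391.5830383300781, 153.29568481445312), 81.65116882324219)
side disc 248 [ 0.5556 -0.0447  0.0132] ((551.5972900390625, -44.51387405395508), 27.3988094329834)
side disc 362 [0.5697 0.0573 0.0133] ((568.1226806640625, 59.94717025756836), 28.025362014770508)
side disc 547 [0.5853 0.1628 0.0134] ((586.3157958984375, 163.4709014892578), 28.558061599731445)
side disc 766 [0.6021 0.2677 0.0134] ((601.2818603515625, 266.7021789550781), 29.26222038269043)
```

```bash
cat >> h.py <<'E'
from scipy.spatial.transform import Rotation as Ro
def Rt(a):
    a=np.radians(a); y=np.array([np.cos(a),np.sin(a),0]); z=np.array([0,0,-1.]); return np.stack([np.cross(y,z),y,z],1)
def plan(*wps,dmax=.28,amax=50):
    """wps: (x,y,z,yangle deg); prints one delta per call"""
    s=r.sense(); p=np.array(s["tool_pos"]); R=np.array(s["eef_rot"])
    print("now",p.round(4),"y-ang %.1f"%np.degrees(np.arctan2(R[1,1],R[0,1])),"t %.1f"%s["time"],"j7 %.0f"%s["joints"][6],"w %.2f"%s["gripper_width"],"F",np.round(s["force"],1))
    for w in wps:
        q=np.array(w[:3]); a0=np.degrees(np.arctan2(R[1,1],R[0,1])); da=w[3]-a0
        n=int(max(np.ceil(np.linalg.norm(q-p)/dmax),np.ceil(abs(da)/amax),1)); p0=p
        for i in range(1,n+1):
            pi=p0+(q-p0)*i/n; Ri=Rt(a0+da*i/n)
            print(np.r_[R.T@(pi-p),Ro.from_matrix(R.T@Ri).as_rotvec()].round(3).tolist()); p,R=pi,Ri
O=np.array([.5770,.1116]); YAW=-9.25; cy,sy=np.cos(np.radians(YAW)),np.sin(np.radians(YAW))
def rd(x,y): return O+np.array([[cy,-sy],[sy,cy]])@np.array([x,y])
BY={1:.1575,2:.0525,3:-.0525,4:-.1575}
def bay(i,dx=-.003): return rd(dx,BY[i])
def cm(i): return rd(-.0693,BY[i])
E
python3 -c "
from h import *
plan((.6207,-.1893,.24,-23),(.6207,-.1893,.112,-23))"
```

```text
now [0.1757 0.6258 0.3039] y-ang 74.3 t 0.9 j7 -3 w 1.00 F [ 0.5 -0.5 -0.8]
[-0.162, -0.166, 0.016, -0.0, -0.0, 0.425]
[-0.216, -0.085, 0.016, 0.0, 0.0, 0.425]
[-0.232, 0.012, 0.016, 0.0, 0.0, 0.425]
[-0.206, 0.106, 0.016, 0.0, 0.0, 0.425]
[0.0, -0.0, 0.128, 0.0, 0.0, 0.0]
```

View pics/side_j.png

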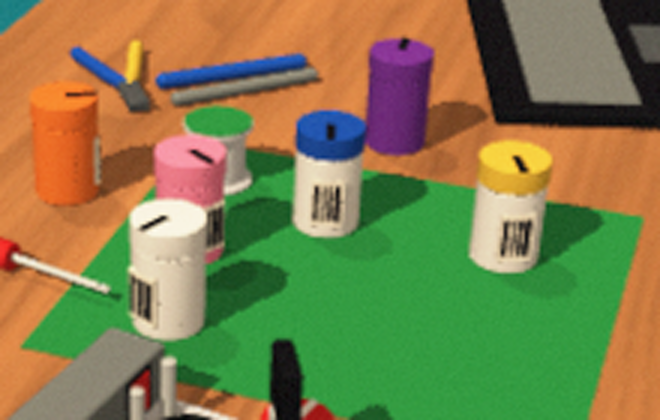

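View pics/top_j.png

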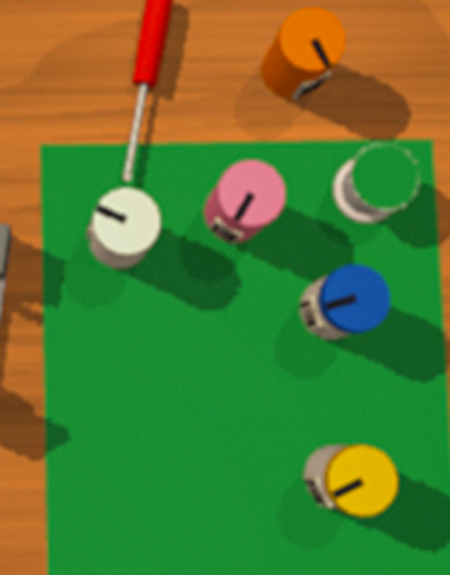

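The crops confirm the white, blue and yellow lids, with stripe and label agreeing on each jar. Pink and orange are the look-alikes. The screwdriver tip lies just beyond the white jar, and the planned tips pass above it.

Emit:
send_rows:
  deltas:
    - [-0.162,-0.166,0.016,0,0,0.425,-1]
    - [-0.162,-0.166,0.016,0,0,0.425,-1]
    - [-0.162,-0.166,0.016,0,0,0.425,-1]
    - [-0.162,-0.166,0.016,0,0,0.425,-1]
    - [-0.162,-0.166,0.016,0,0,0.425,-1]
    - [-0.162,-0.166,0.016,0,0,0.425,-1]
    - [-0.162,-0.166,0.016,0,0,0.425,-1]
    - [-0.162,-0.166,0.016,0,0,0.425,-1]
  squeeze: 40

```text
time: 1.57
tool_pos: [0.2878, 0.421, 0.2884]
eef_rot: [[-0.764, 0.646, 0.0], [0.646, 0.764, 0.001], [0.0, 0.001, -1.0]]
force: [0.2, 0.0, 0.4]
gripper_width: 0.999
finger_force: 0.0
```

Emit:
send_rows:
  deltas:
    - [-0.216,-0.085,0.016,0,0,0.425,-1]
    - [-0.216,-0.085,0.016,0,0,0.425,-1]
    - [-0.216,-0.085,0.016,0,0,0.425,-1]
    - [-0.216,-0.085,0.016,0,0,0.425,-1]
    - [-0.216,-0.085,0.016,0,0,0.425,-1]
    - [-0.216,-0.085,0.016,0,0,0.425,-1]
    - [-0.216,-0.085,0.016,0,0,0.425,-1]
    - [-0.216,-0.085,0.016,0,0,0.425,-1]

```text
time: 2.23
tool_pos: [0.3979, 0.2182, 0.2722]
eef_rot: [[-0.431, 0.902, 0.0], [0.902, 0.431, 0.001], [0.0, 0.0, -1.0]]
force: [-0.1, 0.6, -0.0]
gripper_width: 0.998
finger_force: 0.0
```

Emit:
send_rows:
  deltas:
    - [-0.232,0.012,0.016,0,0,0.425,-1]
    - [-0.232,0.012,0.016,0,0,0.425,-1]
    - [-0.232,0.012,0.016,0,0,0.425,-1]
    - [-0.232,0.012,0.016,0,0,0.425,-1]
    - [-0.232,0.012,0.016,0,0,0.425,-1]
    - [-0.232,0.012,0.016,0,0,0.425,-1]
    - [-0.232,0.012,0.016,0,0,0.425,-1]
    - [-0.232,0.012,0.016,0,0,0.425,-1]

```text
time: 2.9
tool_pos: [0.5093, 0.0149, 0.2557]
eef_rot: [[-0.022, 1.0, -0.0], [1.0, 0.022, -0.001], [-0.001, -0.0, -1.0]]
force: [0.0, 0.6, 0.2]
gripper_width: 1.001
finger_force: 0.0
```

Emit:
send_rows:
  deltas:
    - [-0.206,0.106,0.016,0,0,0.425,-1]
    - [-0.206,0.106,0.016,0,0,0.425,-1]
    - [-0.206,0.106,0.016,0,0,0.425,-1]
    - [-0.206,0.106,0.016,0,0,0.425,-1]
    - [-0.206,0.106,0.016,0,0,0.425,-1]
    - [-0.206,0.106,0.016,0,0,0.425,-1]
    - [-0.206,0.106,0.016,0,0,0.425,-1]
    - [-0.206,0.106,0.016,0,0,0.425,-1]

```text
time: 3.57
tool_pos: [0.6199, -0.188, 0.2388]
eef_rot: [[0.391, 0.92, -0.002], [0.92, -0.391, 0.0], [-0.0, -0.002, -1.0]]
force: [0.3, 1.1, -0.5]
gripper_width: 1.002
finger_force: 0.0
```

```bash
python3 -c "
from h import *
plan((.6207,-.1893,.112,-23))
c=r.capture('side'); P=cloud(c); save(c,'s1.png')
for j,xy in dict(white=(.620,-.190),blue=(.554,-.376),yellow=(.407,-.373)).items(): print(j,*lid(c,P,xy))"
```

```text
now [ 0.6199 -0.188   0.2388] y-ang -23.0 t 3.6 j7 5 w 1.00 F [ 0.3  1.1 -0.5]
[-0.001, 0.001, 0.127, -0.002, 0.0, -0.001]
white [ 0.61879528 -0.18718052  0.0280784 ] 302 7 44.278438749367076 69.98962060826288
blue [ 0.55320977 -0.3741283   0.02791386] 227 21 90.68007623932664 83.79078893063924
yellow [ 0.40455455 -0.37252152  0.02853812] 255 9 111.84324462859344 108.05952712514124
```

Emit:
send_rows:
  deltas:
    - [-0.001,0.001,0.03,0,0,0,-1]
    - [-0.001,0.001,0.06,0,0,0,-1]
    - [-0.001,0.001,0.09,0,0,0,-1]
    - [-0.001,0.001,0.115,0,0,0,-1]
    - [-0.001,0.001,0.127,0,0,0,-1]
    - [-0.001,0.001,0.127,0,0,0,-1]
    - [-0.001,0.001,0.127,0,0,0,1]
    - [-0.001,0.001,0.127,0,0,0,1]
  squeeze: 40

```text
time: 4.28
tool_pos: [0.6207, -0.1903, 0.1148]
eef_rot: [[0.391, 0.92, 0.002], [0.92, -0.391, -0.0], [0.001, 0.002, -1.0]]
force: [0.2, 0.7, 0.1]
gripper_width: 0.753
finger_force: 0.0
```

Emit:
send_rows:
  deltas:
    - [0,0,0,0,0,0,1]
    - [0,0,0,0,0,0,1]
    - [0,0,0,0,0,0,1]
    - [0,0,0,0,0,0,1]
    - [0,0,0,0,0,0,1]
    - [0,0,0,0,0,0,1]
    - [0,0,0,0,0,0,1]
    - [0,0,0,0,0,0,1]

```text
time: 4.95
tool_pos: [0.6208, -0.1908, 0.1151]
eef_rot: [[0.392, 0.92, 0.003], [0.92, -0.392, 0.0], [0.002, 0.003, -1.0]]
force: [-0.8, 2.5, 7.4]
gripper_width: 0.644
finger_force: 41.4
```

Emit:
send_rows:
  deltas:
    - [0,0,-0.01,0,0,0,1]
    - [0,0,-0.03,0,0,0,1]
    - [0,0,-0.06,0,0,0,1]
    - [0,0,-0.09,0,0,0,1]
    - [0,0,-0.12,0,0,0,1]
    - [0,0,-0.14,0,0,0,1]
    - [0,0,-0.14,0,0,0,1]
    - [0,0,-0.14,0,0,0,1]

```text
time: 5.62
tool_pos: [0.6199, -0.1912, 0.2546]
eef_rot: [[0.392, 0.92, 0.003], [0.92, -0.392, -0.0], [0.001, 0.003, -1.0]]
force: [0.1, 0.5, -3.3]
gripper_width: 0.648
finger_force: 43.4
```

```bash
python3 -c "
from h import *
b=bay(4); print(b, bay(3),bay(2))
plan((*b,.252,-99.25),(*b,.128,-99.25))
c=r.capture('side'); save(c,'s2.png',(200,120,480,400),2)"
```

```text
[ 0.54872206 -0.0433697 ] [0.56560003 0.06026492] [0.582478   0.16389954]
now [ 0.6199 -0.1912  0.2546] y-ang -23.1 t 5.6 j7 5 w 0.65 F [ 0.1  0.5 -3.3]
[0.054, -0.062, 0.001, 0.002, -0.002, 0.664]
[0.004, -0.082, 0.001, 0.0, 0.0, 0.664]
[0.0, 0.0, 0.124, 0.0, 0.0, 0.0]
```

View pics/s2.png

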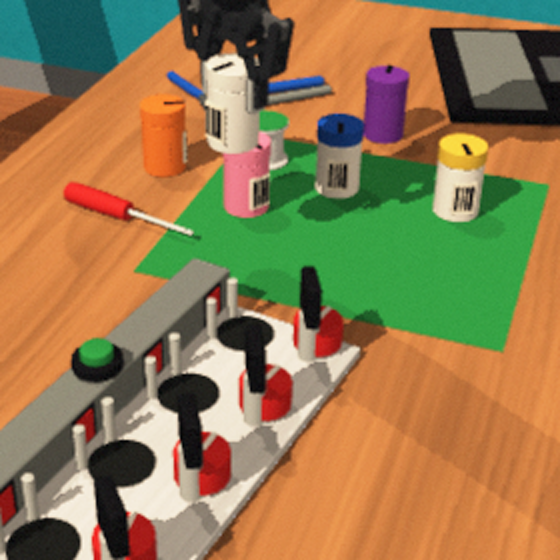

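The white jar is held upright, and blue and yellow have not moved. Now I carry it to bay 4.

Emit:
send_rows:
  deltas:
    - [0.054,-0.062,0.001,0.002,-0.002,0.664,1]
    - [0.054,-0.062,0.001,0.002,-0.002,0.664,1]
    - [0.054,-0.062,0.001,0.002,-0.002,0.664,1]
    - [0.054,-0.062,0.001,0.002,-0.002,0.664,1]
    - [0.054,-0.062,0.001,0.002,-0.002,0.664,1]
    - [0.054,-0.062,0.001,0.002,-0.002,0.664,1]
    - [0.054,-0.062,0.001,0.002,-0.002,0.664,1]
    - [0.054,-0.062,0.001,0.002,-0.002,0.664,1]

```text
time: 6.33
tool_pos: [0.5832, -0.1166, 0.2508]
eef_rot: [[0.875, 0.485, -0.005], [0.485, -0.875, -0.001], [-0.004, -0.002, -1.0]]
force: [0.0, -0.2, -2.4]
gripper_width: 0.648
finger_force: 44.6
```

Emit:
send_rows:
  deltas:
    - [0.004,-0.082,0.001,0,0,0.664,1]
    - [0.004,-0.082,0.001,0,0,0.664,1]
    - [0.004,-0.082,0.001,0,0,0.664,1]
    - [0.004,-0.082,0.001,0,0,0.664,1]
    - [0.004,-0.082,0.001,0,0,0.664,1]
    - [0.004,-0.082,0.001,0,0,0.664,1]
    - [0.004,-0.082,0.001,0,0,0.664,1]
    - [0.004,-0.082,0.001,0,0,0.664,1]

```text
time: 7.0
tool_pos: [0.5475, -0.0432, 0.2506]
eef_rot: [[0.988, -0.156, -0.003], [-0.156, -0.988, -0.001], [-0.003, 0.001, -1.0]]
force: [-0.3, 0.1, -2.6]
gripper_width: 0.646
finger_force: 45.3
```

```bash
python3 -c "
from h import *
b=bay(4)
plan((*b,.128,-99.25))
for n in ('side','top'):
  c=r.capture(n); P=cloud(c); print(n,lid(c,P,r.sense()['tool_pos'][:2],z=r.sense()['tool_pos'][2]-.025))
save(c,'t3.png')"
```

```text
now [ 0.5475 -0.0432  0.2506] y-ang -99.0 t 7.0 j7 -84 w 0.65 F [-0.3  0.1 -2.6]
[0.002, -0.0, 0.123, 0.001, 0.003, 0.005]
side (array([ 0.53624773, -0.04992306,  0.02850605]), np.int64(277), np.int64(24), np.float64(-87.78364913778933), np.float64(-147.70347121755228))
top (array([ 0.52071638, -0.07075848,  0.01167512]), np.int64(4), np.int64(3), np.float64(-28.873309908003225), np.float64(-28.873309908003225))
```

Emit:
send_rows:
  deltas:
    - [0.001,0,0.03,0,0.003,0.005,1]
    - [0.001,0,0.06,0,0.003,0.005,1]
    - [0.001,0,0.09,0,0.003,0.005,1]
    - [0.001,0,0.105,0,0.003,0.005,1]
    - [0.001,0,0.115,0,0.003,0.005,1]
    - [0.001,0,0.12,0,0.003,0.005,1]
    - [0.001,0,0.122,0,0.003,0.005,1]
    - [0.001,0,0.123,0,0.003,0.005,1]

```text
time: 7.77
tool_pos: [0.5489, -0.0435, 0.1287]
eef_rot: [[0.986, -0.164, 0.001], [-0.164, -0.986, -0.001], [0.001, 0.0, -1.0]]
force: [0.0, 1.0, -2.7]
gripper_width: 0.646
finger_force: 45.2
```

Emit:
send_rows:
  deltas:
    - [0,0,0,0,0,0,1]
    - [0,0,0,0,0,0,-0.2]
    - [0,0,0,0,0,0,-0.6]
    - [0,0,0,0,0,0,-1]
    - [0,0,0,0,0,0,-1]
    - [0,0,0,0,0,0,-1]
    - [0,0,0,0,0,0,-1]
    - [0,0,0,0,0,0,-1]

```text
time: 8.43
tool_pos: [0.5484, -0.0433, 0.1281]
eef_rot: [[0.986, -0.164, 0.0], [-0.164, -0.986, -0.001], [0.0, 0.001, -1.0]]
force: [-0.2, 0.3, -0.3]
gripper_width: 1.0
finger_force: 0.0
```

Emit:
send_rows:
  deltas:
    - [0,0,-0.03,0,0,0,-1]
    - [0,0,-0.06,0,0,0,-1]
    - [0,0,-0.09,0,0,0,-1]
    - [0,0,-0.12,0,0,0,-1]
    - [0,0,-0.13,0,0,0,-1]
    - [0,0,-0.13,0,0,0,-1]
    - [0,0,-0.13,0,0,0,-1]
    - [0,0,-0.13,0,0,0,-1]

```text
time: 9.1
tool_pos: [0.5478, -0.0429, 0.2568]
eef_rot: [[0.986, -0.164, -0.001], [-0.164, -0.986, -0.001], [-0.001, 0.001, -1.0]]
force: [-0.7, 0.4, -0.4]
gripper_width: 1.0
finger_force: 0.0
```

```bash
python3 -c "
from h import *
plan((.5544,-.3765,.24,14),(.5544,-.3765,.112,14))
c=r.capture('side'); P=cloud(c); save(c,'s4.png',(220,130,470,330),3)
for j,xy in dict(white=bay(4),blue=(.554,-.376),yellow=(.407,-.373)).items(): print(j,*lid(c,P,xy,z=.102 if j=='white' else .09))"
```

```text
now [ 0.5478 -0.0429  0.2568] y-ang -99.4 t 9.1 j7 -84 w 1.00 F [-0.7  0.4 -0.4]
[0.02, 0.109, 0.006, 0.0, 0.002, -0.66]
[-0.051, 0.099, 0.006, 0.0, 0.0, -0.66]
[-0.101, 0.047, 0.006, 0.0, 0.0, -0.66]
[0.0, 0.0, 0.128, 0.0, 0.0, 0.0]
white [ 0.5472794  -0.04121927  0.02773751] 430 13 -17.19819136528645 -16.207919211045088
blue [ 0.55293452 -0.37418602  0.02834146] 225 8 100.32785958316748 106.47835389339699
yellow [ 0.40520339 -0.3727691   0.0286362 ] 250 12 116.31602601595245 114.68395051154462
```

View pics/s4.png

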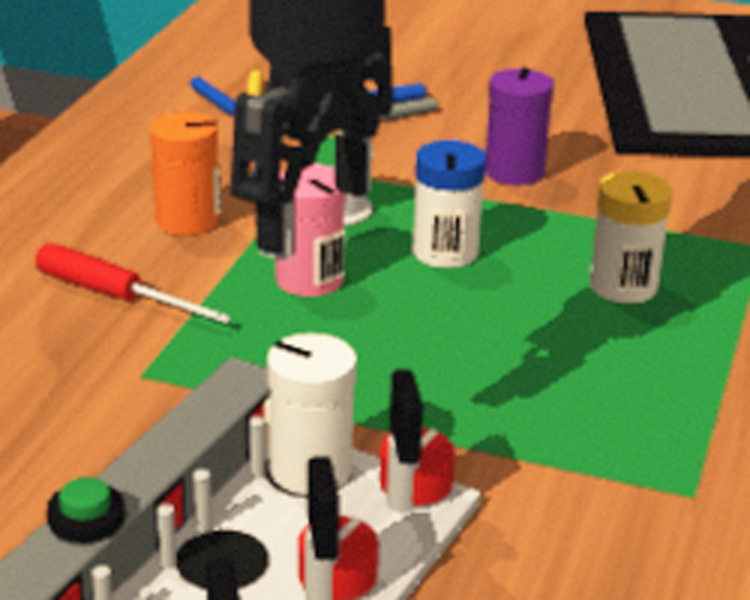

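White stands in bay 4 with its stripe towards the window. Blue is next.

Emit:
send_rows:
  deltas:
    - [0.02,0.109,0.006,0,0.002,-0.66,-1]
    - [0.02,0.109,0.006,0,0.002,-0.66,-1]
    - [0.02,0.109,0.006,0,0.002,-0.66,-1]
    - [0.02,0.109,0.006,0,0.002,-0.66,-1]
    - [0.02,0.109,0.006,0,0.002,-0.66,-1]
    - [0.02,0.109,0.006,0,0.002,-0.66,-1]
    - [0.02,0.109,0.006,0,0.002,-0.66,-1]
    - [0.02,0.109,0.006,0,0.002,-0.66,-1]

```text
time: 9.82
tool_pos: [0.5497, -0.1541, 0.2511]
eef_rot: [[0.881, 0.472, 0.0], [0.472, -0.881, -0.0], [0.0, 0.0, -1.0]]
force: [-0.8, -0.1, 0.5]
gripper_width: 1.004
finger_force: 0.0
```

Emit:
send_rows:
  deltas:
    - [-0.051,0.099,0.006,0,0,-0.66,-1]
    - [-0.051,0.099,0.006,0,0,-0.66,-1]
    - [-0.051,0.099,0.006,0,0,-0.66,-1]
    - [-0.051,0.099,0.006,0,0,-0.66,-1]
    - [-0.051,0.099,0.006,0,0,-0.66,-1]
    - [-0.051,0.099,0.006,0,0,-0.66,-1]
    - [-0.051,0.099,0.006,0,0,-0.66,-1]
    - [-0.051,0.099,0.006,0,0,-0.66,-1]

```text
time: 10.48
tool_pos: [0.5522, -0.2651, 0.2456]
eef_rot: [[0.408, 0.913, 0.001], [0.913, -0.408, -0.0], [0.0, 0.001, -1.0]]
force: [-0.9, 0.0, 0.4]
gripper_width: 0.998
finger_force: 0.0
```

Emit:
send_rows:
  deltas:
    - [-0.101,0.047,0.006,0,0,-0.66,-1]
    - [-0.101,0.047,0.006,0,0,-0.66,-1]
    - [-0.101,0.047,0.006,0,0,-0.66,-1]
    - [-0.101,0.047,0.006,0,0,-0.66,-1]
    - [-0.101,0.047,0.006,0,0,-0.66,-1]
    - [-0.101,0.047,0.006,0,0,-0.66,-1]
    - [-0.101,0.047,0.006,0,0,-0.66,-1]
    - [-0.101,0.047,0.006,0,0,-0.66,-1]

```text
time: 11.15
tool_pos: [0.5546, -0.3764, 0.2399]
eef_rot: [[-0.238, 0.971, 0.002], [0.971, 0.238, -0.0], [-0.001, 0.002, -1.0]]
force: [-0.2, -0.2, 0.7]
gripper_width: 1.001
finger_force: 0.0
```

```bash
python3 -c "
from h import *
plan((.5544,-.3765,.112,14))
for n in ('side','top'):
  c=r.capture(n); P=cloud(c); 
  for j,xy in dict(white=bay(4),blue=(.554,-.376),yellow=(.407,-.373)).items():
    try: print(n,j,*lid(c,P,xy,z=.102 if j=='white' else .09))
    except Exception as e: print(n,j,e)"
```

```text
now [ 0.5546 -0.3764  0.2399] y-ang 13.8 t 11.2 j7 57 w 1.00 F [-0.2 -0.2  0.7]
[-0.0, -0.0, 0.128, 0.002, 0.001, -0.004]
side white [ 0.54702281 -0.04074158  0.02747538] 431 13 -19.326930977712195 -13.272246165793069
side blue [ 0.55267117 -0.37426275  0.02825555] 225 8 98.62846404264994 107.02472610766849
side yellow [ 0.40440513 -0.37333166  0.02905015] 253 9 108.78373753090126 110.04478236011003
top white [ 0.55055384 -0.04468131  0.02729405] 590 16 -8.586405893463064 -10.488825327226875
top blue [ 0.55599509 -0.37799616  0.02739681] 564 21 106.95789177172475 104.37917529680344
top yellow 'NoneType' object is not subscriptable
```

Emit:
send_rows:
  deltas:
    - [0,0,0.03,0.002,0.001,-0.004,-1]
    - [0,0,0.06,0.002,0.001,-0.004,-1]
    - [0,0,0.09,0.002,0.001,-0.004,-1]
    - [0,0,0.115,0.002,0.001,-0.004,-1]
    - [0,0,0.127,0.002,0.001,-0.004,-1]
    - [0,0,0.127,0.002,0.001,-0.004,-1]
    - [0,0,0.127,0.002,0.001,-0.004,1]
    - [0,0,0.127,0.002,0.001,-0.004,1]

```text
time: 11.92
tool_pos: [0.5555, -0.3775, 0.1151]
eef_rot: [[-0.245, 0.97, 0.002], [0.97, 0.245, -0.001], [-0.002, 0.002, -1.0]]
force: [-0.1, 0.3, 0.6]
gripper_width: 0.746
finger_force: 0.0
```

Emit:
send_rows:
  deltas:
    - [0,0,0,0,0,0,1]
    - [0,0,0,0,0,0,1]
    - [0,0,0,0,0,0,1]
    - [0,0,0,0,0,0,1]
    - [0,0,0,0,0,0,1]
    - [0,0,0,0,0,0,1]
    - [0,0,0,0,0,0,1]
    - [0,0,0,0,0,0,1]

```text
time: 12.58
tool_pos: [0.5555, -0.3776, 0.1154]
eef_rot: [[-0.245, 0.969, 0.003], [0.969, 0.245, -0.001], [-0.002, 0.003, -1.0]]
force: [-0.5, 0.8, 7.9]
gripper_width: 0.646
finger_force: 42.4
```

Emit:
send_rows:
  deltas:
    - [0,0,-0.01,0,0,0,1]
    - [0,0,-0.03,0,0,0,1]
    - [0,0,-0.06,0,0,0,1]
    - [0,0,-0.09,0,0,0,1]
    - [0,0,-0.12,0,0,0,1]
    - [0,0,-0.15,0,0,0,1]
    - [0,0,-0.16,0,0,0,1]
    - [0,0,-0.16,0,0,0,1]

```text
time: 13.25
tool_pos: [0.5554, -0.3777, 0.2771]
eef_rot: [[-0.245, 0.969, 0.005], [0.969, 0.245, -0.002], [-0.003, 0.004, -1.0]]
force: [0.7, -0.7, -1.8]
gripper_width: 0.645
finger_force: 42.9
```

```bash
python3 -c "
from h import *
b=bay(3); plan((*b,.272,-99.25),(*b,.128,-99.25))"
```

```text
now [ 0.5554 -0.3777  0.2771] y-ang 14.2 t 13.2 j7 57 w 0.65 F [ 0.7 -0.7 -1.8]
[0.141, 0.039, 0.001, 0.005, 0.002, 0.66]
[0.135, -0.055, 0.002, 0.0, 0.0, 0.66]
[0.073, -0.127, 0.002, 0.0, 0.0, 0.66]
[-0.0, -0.0, 0.144, 0.0, 0.0, 0.0]
```

Emit:
send_rows:
  deltas:
    - [0.141,0.039,0.001,0.005,0.002,0.66,1]
    - [0.141,0.039,0.001,0.005,0.002,0.66,1]
    - [0.141,0.039,0.001,0.005,0.002,0.66,1]
    - [0.141,0.039,0.001,0.005,0.002,0.66,1]
    - [0.141,0.039,0.001,0.005,0.002,0.66,1]
    - [0.141,0.039,0.001,0.005,0.002,0.66,1]
    - [0.141,0.039,0.001,0.005,0.002,0.66,1]
    - [0.141,0.039,0.001,0.005,0.002,0.66,1]

```text
time: 13.92
tool_pos: [0.5574, -0.2303, 0.271]
eef_rot: [[0.399, 0.917, -0.007], [0.917, -0.399, 0.003], [-0.0, -0.007, -1.0]]
force: [1.1, 0.2, -2.7]
gripper_width: 0.647
finger_force: 43.2
```

Emit:
send_rows:
  deltas:
    - [0.135,-0.055,0.002,0,0,0.66,1]
    - [0.135,-0.055,0.002,0,0,0.66,1]
    - [0.135,-0.055,0.002,0,0,0.66,1]
    - [0.135,-0.055,0.002,0,0,0.66,1]
    - [0.135,-0.055,0.002,0,0,0.66,1]
    - [0.135,-0.055,0.002,0,0,0.66,1]
    - [0.135,-0.055,0.002,0,0,0.66,1]
    - [0.135,-0.055,0.002,0,0,0.66,1]

```text
time: 14.58
tool_pos: [0.5613, -0.0854, 0.2701]
eef_rot: [[0.877, 0.481, -0.005], [0.481, -0.877, 0.002], [-0.004, -0.004, -1.0]]
force: [0.1, 0.1, -2.6]
gripper_width: 0.647
finger_force: 43.5
```

Emit:
send_rows:
  deltas:
    - [0.073,-0.127,0.002,0,0,0.66,1]
    - [0.073,-0.127,0.002,0,0,0.66,1]
    - [0.073,-0.127,0.002,0,0,0.66,1]
    - [0.073,-0.127,0.002,0,0,0.66,1]
    - [0.073,-0.127,0.002,0,0,0.66,1]
    - [0.073,-0.127,0.002,0,0,0.66,1]
    - [0.073,-0.127,0.002,0,0,0.66,1]
    - [0.073,-0.127,0.002,0,0,0.66,1]

```text
time: 15.25
tool_pos: [0.565, 0.0607, 0.2687]
eef_rot: [[0.988, -0.157, -0.005], [-0.157, -0.988, 0.002], [-0.005, -0.001, -1.0]]
force: [-0.3, 0.1, -1.7]
gripper_width: 0.646
finger_force: 43.7
```

```bash
python3 -c "
from h import *
b=bay(3); plan((*b,.128,-99.25))
c=r.capture('side'); save(c,'s5.png',(200,150,460,400),2.3)"
```

```text
now [0.565  0.0607 0.2687] y-ang -99.0 t 15.2 j7 -98 w 0.65 F [-0.3  0.1 -1.7]
[0.001, 0.0, 0.141, -0.001, 0.005, 0.004]
```

View pics/s5.png

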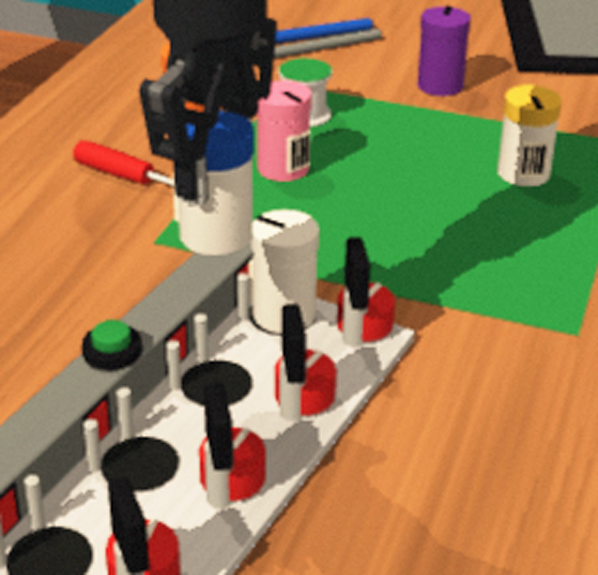

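The blue jar is held upright over bay 3. White at (285,270) is undisturbed, and yellow stays at (532,135). I lower and release it, then look.

Emit:
send_rows:
  deltas:
    - [0.001,0,0.035,0,0.005,0.004,1]
    - [0.001,0,0.07,0,0.005,0.004,1]
    - [0.001,0,0.1,0,0.005,0.004,1]
    - [0.001,0,0.12,0,0.005,0.004,1]
    - [0.001,0,0.13,0,0.005,0.004,1]
    - [0.001,0,0.136,0,0.005,0.004,1]
    - [0.001,0,0.139,0,0.005,0.004,1]
    - [0.001,0,0.141,0,0.005,0.004,1]

```text
time: 15.97
tool_pos: [0.566, 0.0616, 0.1287]
eef_rot: [[0.986, -0.164, 0.002], [-0.164, -0.986, 0.002], [0.001, -0.002, -1.0]]
force: [0.1, -0.4, -1.9]
gripper_width: 0.643
finger_force: 43.9
```

Emit:
send_rows:
  deltas:
    - [0,0,0,0,0,0,1]
    - [0,0,0,0,0,0,-0.2]
    - [0,0,0,0,0,0,-0.6]
    - [0,0,0,0,0,0,-1]
    - [0,0,0,0,0,0,-1]
    - [0,0,0,0,0,0,-1]
    - [0,0,0,0,0,0,-1]
    - [0,0,0,0,0,0,-1]

```text
time: 16.63
tool_pos: [0.5653, 0.0619, 0.128]
eef_rot: [[0.986, -0.164, 0.0], [-0.164, -0.986, 0.002], [-0.0, -0.002, -1.0]]
force: [-0.0, -0.5, -0.3]
gripper_width: 0.998
finger_force: 0.0
```

Emit:
send_rows:
  deltas:
    - [0,0,-0.03,0,0,0,-1]
    - [0,0,-0.06,0,0,0,-1]
    - [0,0,-0.09,0,0,0,-1]
    - [0,0,-0.12,0,0,0,-1]
    - [0,0,-0.14,0,0,0,-1]
    - [0,0,-0.14,0,0,0,-1]
    - [0,0,-0.14,0,0,0,-1]
    - [0,0,-0.14,0,0,0,-1]

```text
time: 17.3
tool_pos: [0.5648, 0.0617, 0.2672]
eef_rot: [[0.986, -0.164, -0.001], [-0.164, -0.986, 0.002], [-0.001, -0.002, -1.0]]
force: [-0.4, 0.5, -0.5]
gripper_width: 0.999
finger_force: 0.0
```

```bash
python3 -c "
from h import *
plan((.4066,-.3739,.24,24))
c=r.capture('side'); P=cloud(c)
for j,xy in dict(white=bay(4),blue=bay(3),yellow=(.407,-.373)).items(): print(j,*lid(c,P,xy,z=.09 if j=='yellow' else .102))"
```

```text
now [0.5648 0.0617 0.2672] y-ang -99.5 t 17.3 j7 -98 w 1.00 F [-0.4  0.5 -0.5]
[-0.028, 0.152, 0.009, -0.002, 0.0, -0.718]
[-0.121, 0.096, 0.009, 0.0, 0.0, -0.718]
[-0.154, -0.008, 0.009, 0.0, 0.0, -0.718]
white [ 0.5471158  -0.0414441   0.02784616] 430 12 -19.033724995013785 -12.506870523114827
blue [0.56470637 0.06372252 0.02800385] 541 22 -12.420842841167238 -10.423888988105974
yellow [ 0.40587972 -0.3733984   0.02889077] 250 12 114.79513991118237 116.01906399135976
```

Emit:
send_rows:
  deltas:
    - [-0.028,0.152,0.009,-0.002,0,-0.718,-1]
    - [-0.028,0.152,0.009,-0.002,0,-0.718,-1]
    - [-0.028,0.152,0.009,-0.002,0,-0.718,-1]
    - [-0.028,0.152,0.009,-0.002,0,-0.718,-1]
    - [-0.028,0.152,0.009,-0.002,0,-0.718,-1]
    - [-0.028,0.152,0.009,-0.002,0,-0.718,-1]
    - [-0.028,0.152,0.009,-0.002,0,-0.718,-1]
    - [-0.028,0.152,0.009,-0.002,0,-0.718,-1]

```text
time: 18.02
tool_pos: [0.5123, -0.0836, 0.2579]
eef_rot: [[0.853, 0.522, -0.001], [0.522, -0.853, -0.001], [-0.001, 0.0, -1.0]]
force: [0.0, 0.2, -0.5]
gripper_width: 0.997
finger_force: 0.0
```

Emit:
send_rows:
  deltas:
    - [-0.121,0.096,0.009,0,0,-0.718,-1]
    - [-0.121,0.096,0.009,0,0,-0.718,-1]
    - [-0.121,0.096,0.009,0,0,-0.718,-1]
    - [-0.121,0.096,0.009,0,0,-0.718,-1]
    - [-0.121,0.096,0.009,0,0,-0.718,-1]
    - [-0.121,0.096,0.009,0,0,-0.718,-1]
    - [-0.121,0.096,0.009,0,0,-0.718,-1]
    - [-0.121,0.096,0.009,0,0,-0.718,-1]

```text
time: 18.68
tool_pos: [0.46, -0.2288, 0.2492]
eef_rot: [[0.297, 0.955, -0.001], [0.955, -0.297, -0.0], [-0.001, -0.0, -1.0]]
force: [0.1, -0.2, 0.0]
gripper_width: 1.0
finger_force: 0.0
```

Emit:
send_rows:
  deltas:
    - [-0.154,-0.008,0.009,0,0,-0.718,-1]
    - [-0.154,-0.008,0.009,0,0,-0.718,-1]
    - [-0.154,-0.008,0.009,0,0,-0.718,-1]
    - [-0.154,-0.008,0.009,0,0,-0.718,-1]
    - [-0.154,-0.008,0.009,0,0,-0.718,-1]
    - [-0.154,-0.008,0.009,0,0,-0.718,-1]
    - [-0.154,-0.008,0.009,0,0,-0.718,-1]
    - [-0.154,-0.008,0.009,0,0,-0.718,-1]

```text
time: 19.35
tool_pos: [0.4068, -0.3738, 0.2402]
eef_rot: [[-0.405, 0.914, -0.0], [0.914, 0.405, -0.0], [0.0, -0.001, -1.0]]
force: [0.2, 1.1, -0.2]
gripper_width: 1.001
finger_force: 0.0
```

```bash
python3 -c "
from h import *
plan((.4066,-.3739,.112,24))
for n in ('side','top'):
  c=r.capture(n); P=cloud(c)
  for j,xy in dict(white=bay(4),blue=bay(3),yellow=(.407,-.373)).items():
    try: print(n,j,*lid(c,P,xy,z=.09 if j=='yellow' else .102))
    except Exception as e: print(n,j,e)"
```

```text
now [ 0.4068 -0.3738  0.2402] y-ang 23.9 t 19.4 j7 73 w 1.00 F [ 0.2  1.1 -0.2]
[-0.0, -0.0, 0.128, -0.001, -0.0, -0.002]
side white [ 0.54736713 -0.04176286  0.02809125] 426 13 -15.088351626056058 -16.630060522328677
side blue [0.56442368 0.06437661 0.02783232] 543 26 -14.648130589915162 -7.916063245839488
side yellow [ 0.40541617 -0.3725112   0.02845517] 249 9 114.87755069715867 109.53512990049029
top white [ 0.55058794 -0.04463888  0.02733303] 582 16 -8.47517637454938 -9.978160009109024
top blue [0.56735594 0.06116229 0.02742075] 594 25 -4.955188511164227 -8.58945674698279
top yellow [ 0.40818739 -0.37471542  0.02724409] 590 18 117.09709397154819 115.64178478772834
```

Both placed jars face within a few degrees of the window. Now the yellow grasp.

Emit:
send_rows:
  deltas:
    - [0,0,0.03,0,0,-0.002,-1]
    - [0,0,0.06,0,0,-0.002,-1]
    - [0,0,0.09,0,0,-0.002,-1]
    - [0,0,0.115,0,0,-0.002,-1]
    - [0,0,0.127,0,0,-0.002,-1]
    - [0,0,0.127,0,0,-0.002,-1]
    - [0,0,0.127,0,0,-0.002,1]
    - [0,0,0.127,0,0,-0.002,1]

```text
time: 20.12
tool_pos: [0.4077, -0.3743, 0.1152]
eef_rot: [[-0.407, 0.913, 0.002], [0.913, 0.407, -0.001], [-0.002, 0.001, -1.0]]
force: [0.0, 0.5, -0.3]
gripper_width: 0.748
finger_force: 0.0
```

Emit:
send_rows:
  deltas:
    - [0,0,0,0,0,0,1]
    - [0,0,0,0,0,0,1]
    - [0,0,0,0,0,0,1]
    - [0,0,0,0,0,0,1]
    - [0,0,0,0,0,0,1]
    - [0,0,0,0,0,0,1]
    - [0,0,0,0,0,0,1]
    - [0,0,0,0,0,0,1]

```text
time: 20.78
tool_pos: [0.4077, -0.3744, 0.1154]
eef_rot: [[-0.407, 0.913, 0.003], [0.913, 0.407, -0.001], [-0.002, 0.002, -1.0]]
force: [-0.4, 0.8, 7.0]
gripper_width: 0.649
finger_force: 41.5
```

Emit:
send_rows:
  deltas:
    - [0,0,-0.01,0,0,0,1]
    - [0,0,-0.03,0,0,0,1]
    - [0,0,-0.06,0,0,0,1]
    - [0,0,-0.09,0,0,0,1]
    - [0,0,-0.12,0,0,0,1]
    - [0,0,-0.15,0,0,0,1]
    - [0,0,-0.16,0,0,0,1]
    - [0,0,-0.16,0,0,0,1]

```text
time: 21.45
tool_pos: [0.4076, -0.3747, 0.2769]
eef_rot: [[-0.407, 0.913, 0.006], [0.913, 0.407, -0.002], [-0.004, 0.004, -1.0]]
force: [0.1, -0.5, -2.3]
gripper_width: 0.641
finger_force: 42.9
```

```bash
python3 -c "
from h import *
b=bay(2); plan((*b,.272,-99.25),(*b,.128,-99.25))"
```

```text
now [ 0.4076 -0.3747  0.2769] y-ang 24.0 t 21.4 j7 72 w 0.64 F [ 0.1 -0.5 -2.3]
[0.14, 0.126, 0.002, 0.006, 0.002, 0.717]
[0.189, 0.003, 0.002, 0.0, 0.0, 0.717]
[0.144, -0.122, 0.002, 0.0, 0.0, 0.717]
[-0.0, -0.0, 0.144, 0.0, 0.0, 0.0]
```

Emit:
send_rows:
  deltas:
    - [0.14,0.126,0.002,0.006,0.002,0.717,1]
    - [0.14,0.126,0.002,0.006,0.002,0.717,1]
    - [0.14,0.126,0.002,0.006,0.002,0.717,1]
    - [0.14,0.126,0.002,0.006,0.002,0.717,1]
    - [0.14,0.126,0.002,0.006,0.002,0.717,1]
    - [0.14,0.126,0.002,0.006,0.002,0.717,1]
    - [0.14,0.126,0.002,0.006,0.002,0.717,1]
    - [0.14,0.126,0.002,0.006,0.002,0.717,1]

```text
time: 22.12
tool_pos: [0.4647, -0.1925, 0.2703]
eef_rot: [[0.294, 0.956, -0.007], [0.956, -0.294, 0.002], [-0.0, -0.008, -1.0]]
force: [-0.1, -1.1, -1.3]
gripper_width: 0.647
finger_force: 43.0
```

Emit:
send_rows:
  deltas:
    - [0.189,0.003,0.002,0,0,0.717,1]
    - [0.189,0.003,0.002,0,0,0.717,1]
    - [0.189,0.003,0.002,0,0,0.717,1]
    - [0.189,0.003,0.002,0,0,0.717,1]
    - [0.189,0.003,0.002,0,0,0.717,1]
    - [0.189,0.003,0.002,0,0,0.717,1]
    - [0.189,0.003,0.002,0,0,0.717,1]
    - [0.189,0.003,0.002,0,0,0.717,1]

```text
time: 22.78
tool_pos: [0.5226, -0.0159, 0.2687]
eef_rot: [[0.847, 0.531, -0.007], [0.531, -0.847, 0.0], [-0.006, -0.004, -1.0]]
force: [-0.6, -0.5, -2.3]
gripper_width: 0.646
finger_force: 43.0
```

Emit:
send_rows:
  deltas:
    - [0.144,-0.122,0.002,0,0,0.717,1]
    - [0.144,-0.122,0.002,0,0,0.717,1]
    - [0.144,-0.122,0.002,0,0,0.717,1]
    - [0.144,-0.122,0.002,0,0,0.717,1]
    - [0.144,-0.122,0.002,0,0,0.717,1]
    - [0.144,-0.122,0.002,0,0,0.717,1]
    - [0.144,-0.122,0.002,0,0,0.717,1]
    - [0.144,-0.122,0.002,0,0,0.717,1]

```text
time: 23.45
tool_pos: [0.581, 0.1625, 0.2672]
eef_rot: [[0.988, -0.156, -0.006], [-0.156, -0.988, -0.0], [-0.006, 0.001, -1.0]]
force: [-0.5, -0.6, -1.6]
gripper_width: 0.647
finger_force: 43.2
```

```bash
python3 -c "
from h import *
b=bay(2); plan((*b,.128,-99.25))
c=r.capture('side'); save(c,'s6.png',(150,130,460,440),1.9)"
```

```text
now [0.581  0.1625 0.2672] y-ang -99.0 t 23.4 j7 -108 w 0.65 F [-0.5 -0.6 -1.6]
[0.002, -0.002, 0.139, 0.001, 0.006, 0.005]
```

View pics/s6.png

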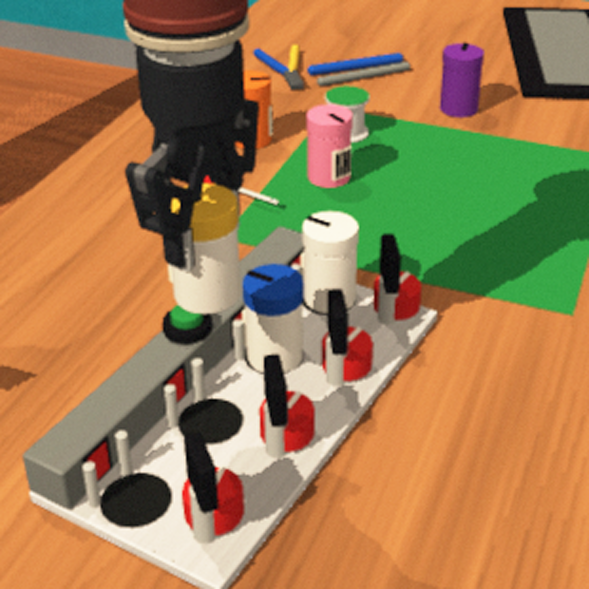

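Yellow is held upright. White (330,255) and blue (273,315) stand in bays 4 and 3. I lower yellow into bay 2.

Emit:
send_rows:
  deltas:
    - [0.002,-0.001,0.035,0,0.006,0.005,1]
    - [0.002,-0.001,0.07,0,0.006,0.005,1]
    - [0.002,-0.001,0.1,0,0.006,0.005,1]
    - [0.002,-0.001,0.12,0,0.006,0.005,1]
    - [0.002,-0.001,0.13,0,0.006,0.005,1]
    - [0.002,-0.001,0.135,0,0.006,0.005,1]
    - [0.002,-0.001,0.138,0,0.006,0.005,1]
    - [0.002,-0.001,0.139,0,0.006,0.005,1]

```text
time: 24.17
tool_pos: [0.5828, 0.1654, 0.1294]
eef_rot: [[0.986, -0.164, 0.002], [-0.164, -0.986, 0.001], [0.002, -0.001, -1.0]]
force: [0.2, 0.1, -1.0]
gripper_width: 0.648
finger_force: 43.2
```

Emit:
send_rows:
  deltas:
    - [0,0,0,0,0,0,1]
    - [0,0,0,0,0,0,-0.2]
    - [0,0,0,0,0,0,-0.6]
    - [0,0,0,0,0,0,-1]
    - [0,0,0,0,0,0,-1]
    - [0,0,0,0,0,0,-1]
    - [0,0,0,0,0,0,-1]
    - [0,0,0,0,0,0,-1]

```text
time: 24.83
tool_pos: [0.5822, 0.1659, 0.1286]
eef_rot: [[0.986, -0.164, 0.001], [-0.164, -0.986, 0.0], [0.0, -0.001, -1.0]]
force: [0.4, 0.8, 0.1]
gripper_width: 0.999
finger_force: 0.0
```

Emit:
send_rows:
  deltas:
    - [0,0,-0.03,0,0,0,-1]
    - [0,0,-0.06,0,0,0,-1]
    - [0,0,-0.09,0,0,0,-1]
    - [0,0,-0.12,0,0,0,-1]
    - [0,0,-0.12,0,0,0,-1]
    - [0,0,-0.12,0,0,0,-1]
    - [0,0,-0.12,0,0,0,-1]
    - [0,0,-0.12,0,0,0,-1]

```text
time: 25.5
tool_pos: [0.5815, 0.1658, 0.2473]
eef_rot: [[0.986, -0.164, -0.001], [-0.164, -0.986, -0.0], [-0.001, 0.001, -1.0]]
force: [-0.4, -0.4, -0.0]
gripper_width: 1.001
finger_force: 0.0
```

```bash
python3 -c "
from h import *
for n in ('side','top'):
  c=r.capture(n); P=cloud(c)
  for j,xy in dict(white=bay(4),blue=bay(3),yellow=bay(2)).items():
    try: print(n,j,*lid(c,P,xy,z=.102))
    except Exception as e: print(n,j,e)
m=cm(2); print(m)
plan((*m,.24,32),(*m,.14,32))"
```

```text
side white [ 0.54740445 -0.04150629  0.02774553] 429 13 -18.65358796607195 -8.526471905328235
side blue [0.56457923 0.06423976 0.02805079] 535 23 -14.312301288227005 -14.965936195426279
side yellow [0.58117972 0.16793981 0.02795141] 688 25 -14.327759051262872 -7.184946196424459
top white [ 0.55059264 -0.04467755  0.02733352] 588 17 -8.598398850110058 -10.394110754223362
top blue [0.56725516 0.06105108 0.02752075] 596 23 -4.224239628854417 -8.218240616666417
top yellow [0.58300692 0.16449365 0.02666274] 255 1 22.48990374020537 22.48990374020537
[0.51704014 0.17455677]
now [0.5816 0.1658 0.2472] y-ang -99.5 t 25.6 j7 -108 w 1.00 F [0.9 1.  0.5]
[-0.022, 0.001, 0.002, 0.0, 0.001, -0.765]
[-0.016, -0.015, 0.002, 0.0, 0.0, -0.765]
[-0.002, -0.022, 0.002, 0.0, 0.0, -0.765]
[0.0, 0.0, 0.1, 0.0, 0.0, 0.0]
```

Emit:
send_rows:
  deltas:
    - [-0.022,0.001,0.002,0,0.001,-0.765,-1]
    - [-0.022,0.001,0.002,0,0.001,-0.765,-1]
    - [-0.022,0.001,0.002,0,0.001,-0.765,-1]
    - [-0.022,0.001,0.002,0,0.001,-0.765,-0.5]
    - [-0.022,0.001,0.002,0,0.001,-0.765,0]
    - [-0.022,0.001,0.002,0,0.001,-0.765,0]
    - [-0.022,0.001,0.002,0,0.001,-0.765,0]
    - [-0.022,0.001,0.002,0,0.001,-0.765,0]
  squeeze: 60

```text
time: 26.27
tool_pos: [0.56, 0.1682, 0.2459]
eef_rot: [[0.827, 0.562, 0.0], [0.562, -0.827, 0.0], [0.0, 0.0, -1.0]]
force: [0.9, -0.0, 0.3]
gripper_width: 0.498
finger_force: 0.0
```

Emit:
send_rows:
  deltas:
    - [-0.016,-0.015,0.002,0,0,-0.765,0]
    - [-0.016,-0.015,0.002,0,0,-0.765,0]
    - [-0.016,-0.015,0.002,0,0,-0.765,0]
    - [-0.016,-0.015,0.002,0,0,-0.765,0]
    - [-0.016,-0.015,0.002,0,0,-0.765,0]
    - [-0.016,-0.015,0.002,0,0,-0.765,0]
    - [-0.016,-0.015,0.002,0,0,-0.765,0]
    - [-0.016,-0.015,0.002,0,0,-0.765,0]

```text
time: 26.93
tool_pos: [0.5385, 0.1717, 0.2442]
eef_rot: [[0.21, 0.978, 0.001], [0.978, -0.21, 0.0], [0.001, 0.001, -1.0]]
force: [0.4, 0.3, 0.3]
gripper_width: 0.5
finger_force: 0.0
```

Emit:
send_rows:
  deltas:
    - [-0.002,-0.022,0.002,0,0,-0.765,0]
    - [-0.002,-0.022,0.002,0,0,-0.765,0]
    - [-0.002,-0.022,0.002,0,0,-0.765,0]
    - [-0.002,-0.022,0.002,0,0,-0.765,0]
    - [-0.002,-0.022,0.002,0,0,-0.765,0]
    - [-0.002,-0.022,0.002,0,0,-0.765,0]
    - [-0.002,-0.022,0.002,0,0,-0.765,0]
    - [-0.002,-0.022,0.002,0,0,-0.765,0]

```text
time: 27.6
tool_pos: [0.5166, 0.1743, 0.2423]
eef_rot: [[-0.525, 0.851, 0.001], [0.851, 0.525, 0.001], [-0.0, 0.001, -1.0]]
force: [-0.3, 0.4, 1.2]
gripper_width: 0.5
finger_force: 0.0
```

```bash
python3 -c "
from h import *
m=cm(2)
plan((*m,.142,32))"
```

```text
now [0.5166 0.1743 0.2423] y-ang 31.6 t 27.6 j7 12 w 0.50 F [-0.3  0.4  1.2]
[0.0, 0.0, 0.1, 0.001, 0.0, -0.006]
```

Emit:
send_rows:
  deltas:
    - [0,0,0.03,0,0,-0.006,0]
    - [0,0,0.06,0,0,-0.006,0]
    - [0,0,0.085,0,0,-0.006,0]
    - [0,0,0.1,0,0,-0.006,0]
    - [0,0,0.1,0,0,-0.006,0]
    - [0,0,0.1,0,0,-0.006,0]
    - [0,0,0.1,0,0,-0.006,0]
    - [0,0,0.1,0,0,-0.006,0]

```text
time: 28.27
tool_pos: [0.5176, 0.1748, 0.1439]
eef_rot: [[-0.534, 0.846, 0.003], [0.846, 0.534, 0.002], [-0.0, 0.004, -1.0]]
force: [-0.6, -0.1, 1.0]
gripper_width: 0.5
finger_force: 0.0
```

Emit:
send_rows:
  deltas:
    - [0,0,0,0,0,0,1]
    - [0,0,0,0,0,0,1]
    - [0,0,0,0,0,0,1]
    - [0,0,0,0,0,0,1]
    - [0,0,0,0,0,0,1]
    - [0,0,0,0,0,0,1]
    - [0,0,0,0,0,0,1]
    - [0,0,0,0,0,0,1]

```text
time: 28.93
tool_pos: [0.5171, 0.1746, 0.1433]
eef_rot: [[-0.535, 0.845, 0.002], [0.845, 0.535, 0.001], [0.0, 0.003, -1.0]]
force: [-1.5, -0.8, 5.6]
gripper_width: 0.157
finger_force: 58.7
```

```bash
python3 -c "
from h import *
s=r.sense();p=s['tool_pos']; print(s['wrist_torque'],s['finger_force'])
m=cm(2)
plan((*p,116.5))"
```

```text
[-0.17394839  0.42711595 -0.10303845] 58.716976046562195
now [0.5171 0.1746 0.1433] y-ang 32.3 t 28.9 j7 16 w 0.16 F [-1.5 -0.8  5.6]
[0.0, 0.0, 0.0, 0.002, 0.001, -0.734]
[0.0, 0.0, 0.0, 0.0, 0.0, -0.734]
```

Emit:
send_rows:
  deltas:
    - [0,0,0,0,0,-0.1,1]
    - [0,0,0,0,0,-0.2,1]
    - [0,0,0,0,0,-0.3,1]
    - [0,0,0,0,0,-0.4,1]
    - [0,0,0,0,0,-0.5,1]
    - [0,0,0,0,0,-0.6,1]
    - [0,0,0,0,0,-0.7,1]
    - [0,0,0,0,0,-0.735,1]

```text
time: 29.6
tool_pos: [0.5171, 0.1746, 0.1433]
eef_rot: [[-0.965, 0.263, 0.002], [0.263, 0.965, 0.002], [-0.002, 0.002, -1.0]]
force: [-1.5, -0.3, 4.5]
gripper_width: 0.15
finger_force: 58.7
```

Emit:
send_rows:
  deltas:
    - [0,0,0,0,0,-0.1,1]
    - [0,0,0,0,0,-0.2,1]
    - [0,0,0,0,0,-0.3,1]
    - [0,0,0,0,0,-0.4,1]
    - [0,0,0,0,0,-0.48,1]
    - [0,0,0,0,0,-0.54,1]
    - [0,0,0,0,0,-0.6,1]
    - [0,0,0,0,0,-0.65,1]

```text
time: 30.27
tool_pos: [0.5164, 0.1743, 0.1434]
eef_rot: [[-0.93, -0.369, 0.0], [-0.369, 0.93, 0.002], [-0.001, 0.002, -1.0]]
force: [-7.9, -0.5, 11.4]
gripper_width: 0.159
finger_force: 97.1
```

```bash
python3 -c "
from h import *
s=r.sense();p=s['tool_pos']; print(s['wrist_torque'],s['finger_force'])
plan((*p,116.5))"
```

```text
[-0.11153446  1.45498092 -2.5244442 ] 97.11187334731221
now [0.5164 0.1743 0.1434] y-ang 111.6 t 30.3 j7 92 w 0.16 F [-7.9 -0.5 11.4]
[0.0, 0.0, 0.0, 0.002, 0.001, -0.085]
```

Emit:
send_rows:
  deltas:
    - [0,0,0,0,0,-0.03,1]
    - [0,0,0,0,0,-0.06,1]
    - [0,0,0,0,0,-0.08,1]
    - [0,0,0,0,0,-0.08,1]
    - [0,0,0,0,0,-0.08,1]
    - [0,0,0,0,0,-0.08,1]
    - [0,0,0,0,0,-0.08,1]
    - [0,0,0,0,0,-0.08,1]

```text
time: 30.93
tool_pos: [0.5162, 0.1743, 0.1434]
eef_rot: [[-0.899, -0.439, -0.0], [-0.439, 0.899, 0.002], [-0.001, 0.002, -1.0]]
force: [-8.2, -0.5, 10.8]
gripper_width: 0.155
finger_force: 96.3
```

Emit:
send_rows:
  deltas:
    - [0,0,0,0,0,0,0.6]
    - [0,0,0,0,0,0,0.2]
    - [0,0,0,0,0,0,0]
    - [0,0,0,0,0,0,0]
    - [0,0,0,0,0,0,0]
    - [0,0,-0.03,0,0,0,0]
    - [0,0,-0.06,0,0,0,0]
    - [0,0,-0.09,0,0,0,0]

```text
time: 31.6
tool_pos: [0.5162, 0.1741, 0.2331]
eef_rot: [[-0.896, -0.443, 0.0], [-0.443, 0.896, -0.0], [0.0, -0.0, -1.0]]
force: [0.4, 0.5, 0.9]
gripper_width: 0.498
finger_force: 0.0
```

```bash
cat > st.py <<'E'
from h import *
for n in ('side','top'):
  c=r.capture(n); P=cloud(c); save(c,"last_%s.png"%n)
  for j,xy in dict(white=bay(4),blue=bay(3),yellow=bay(2)).items():
    try: f=lid(c,P,xy,z=.102); d=np.array([[cy,sy],[-sy,cy]])@(f[0][:2]-O); print(n,j,"own mm",(d*1000).round(1),f[1],"yaw-rel %.1f %.1f"%(f[3]-YAW,f[4]-YAW))
    except Exception as e: print(n,j,e)
  for i in (2,3,4):
    m=cm(i); k=(P[...,2]>.096)&(P[...,2]<.108)&(np.hypot(P[...,0]-m[0],P[...,1]-m[1])<.028)
    if k.sum()<20: continue
    (a,b),(w,h),g=cv2.minAreaRect((P[k][:,:2]*1000).astype(np.float32))
    if w>h: g-=90
    ang=(g-YAW-38.4+40)%180-40; print(n,"cam",i,k.sum(),"c %.1f %.1f  %.0fx%.0f cam angle %.1f deg = %.2f rad"%(a,b,w,h,ang,np.radians(ang)))
E
python3 st.py; python3 -c "
from h import *
m=cm(3); plan((*m,.235,26))"
```

```text
side white own mm [  -4.5 -155.5] 432 yaw-rel -9.3 -8.8
side blue own mm [ -4.7 -48.3] 165 yaw-rel 3.6 -44.3
side yellow own mm [-1.9 54.1] 684 yaw-rel -1.3 11.0
side cam 2 219 c 515.3 177.0  42x14 cam angle 82.4 deg = 1.44 rad
side cam 3 148 c 498.3 72.7  14x46 cam angle -1.8 deg = -0.03 rad
side cam 4 119 c 482.0 -31.2  14x44 cam angle -2.4 deg = -0.04 rad
top white own mm [  -1.  -158.5] 592 yaw-rel 0.6 -1.3
top blue own mm [ -1.5 -51.4] 597 yaw-rel 4.8 0.4
top yellow own mm [ 1.4 51.2] 500 yaw-rel 10.8 10.2
top cam 2 112 c 514.5 171.8  33x14 cam angle 80.1 deg = 1.40 rad
top cam 3 149 c 501.5 69.6  14x41 cam angle -1.4 deg = -0.02 rad
top cam 4 147 c 484.6 -33.5  14x41 cam angle -2.0 deg = -0.04 rad
now [0.5188 0.1751 0.2374] y-ang 116.3 t 31.7 j7 95 w 0.50 F [ 0.4  0.7 -0. ]
[0.031, -0.043, 0.001, 0.004, 0.009, 0.788]
[-0.008, -0.052, 0.001, 0.0, 0.0, 0.788]
```

Emit:
send_rows:
  deltas:
    - [0.031,-0.043,0.001,0.004,0.009,0.788,0]
    - [0.031,-0.043,0.001,0.004,0.009,0.788,0]
    - [0.031,-0.043,0.001,0.004,0.009,0.788,0]
    - [0.031,-0.043,0.001,0.004,0.009,0.788,0]
    - [0.031,-0.043,0.001,0.004,0.009,0.788,0]
    - [0.031,-0.043,0.001,0.004,0.009,0.788,0]
    - [0.031,-0.043,0.001,0.004,0.009,0.788,0]
    - [0.031,-0.043,0.001,0.004,0.009,0.788,0]

```text
time: 32.37
tool_pos: [0.5077, 0.1221, 0.2308]
eef_rot: [[-0.946, 0.324, -0.008], [0.325, 0.946, -0.004], [0.006, -0.007, -1.0]]
force: [1.2, 0.1, -0.4]
gripper_width: 0.499
finger_force: 0.0
```

Emit:
send_rows:
  deltas:
    - [-0.008,-0.052,0.001,0,0,0.788,0]
    - [-0.008,-0.052,0.001,0,0,0.788,0]
    - [-0.008,-0.052,0.001,0,0,0.788,0]
    - [-0.008,-0.052,0.001,0,0,0.788,0]
    - [-0.008,-0.052,0.001,0,0,0.788,0]
    - [-0.008,-0.052,0.001,0,0,0.788,0]
    - [-0.008,-0.052,0.001,0,0,0.788,0]
    - [-0.008,-0.052,0.001,0,0,0.788,0]

```text
time: 33.03
tool_pos: [0.4985, 0.0703, 0.2303]
eef_rot: [[-0.439, 0.899, -0.007], [0.899, 0.439, -0.004], [-0.0, -0.008, -1.0]]
force: [0.3, 0.5, -0.0]
gripper_width: 0.503
finger_force: 0.0
```

```bash
python3 st.py; python3 -c "
from h import *
m=cm(3); plan((*m,.142,27))
i=cv2.imread('pics/last_side.png')[230:420,150:400]; cv2.imwrite('pics/c7.png',cv2.resize(i,None,fx=3,fy=3,interpolation=2))"
```

```text
side white own mm [  -7.  -155.9] 330 yaw-rel -7.5 -2.8
side blue own mm [ -4.5 -49.3] 540 yaw-rel -3.3 1.6
side yellow own mm [-1.7 53.9] 691 yaw-rel 1.5 5.1
side cam 2 213 c 514.7 178.2  42x15 cam angle 82.8 deg = 1.45 rad
side cam 3 144 c 499.0 71.8  14x44 cam angle -2.2 deg = -0.04 rad
side cam 4 114 c 481.0 -30.2  14x44 cam angle -2.4 deg = -0.04 rad
top white own mm [  -1.  -158.5] 588 yaw-rel 0.9 -0.6
top blue own mm [ -1.5 -51.3] 598 yaw-rel 4.1 0.3
top yellow 'NoneType' object is not subscriptable
top cam 3 84 c 505.5 62.0  14x24 cam angle -3.1 deg = -0.05 rad
top cam 4 147 c 484.4 -33.8  14x41 cam angle -1.5 deg = -0.03 rad
now [0.4986 0.0703 0.2304] y-ang 26.2 t 33.1 j7 15 w 0.50 F [ 0.7  0.6 -0.2]
[-0.0, 0.002, 0.088, -0.008, 0.0, -0.014]
```

View pics/c7.png

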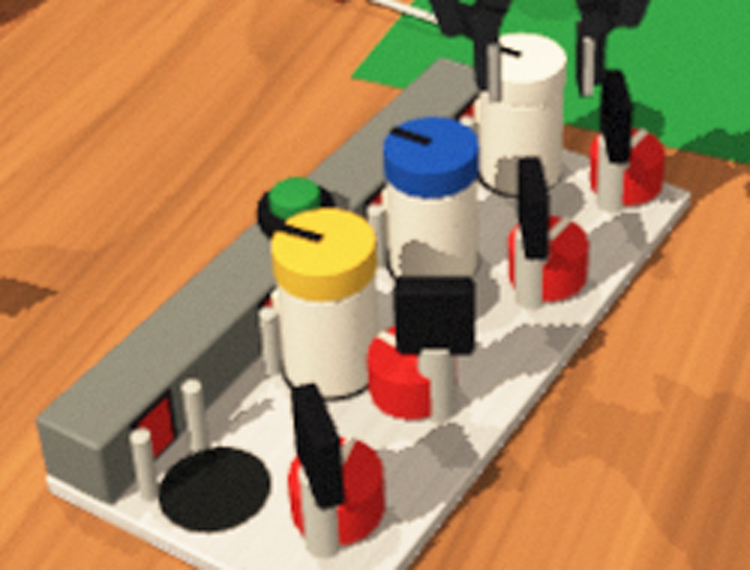

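Yellow at (325,300) is seated and its lobe bears on it, with the cam at about 1.44 rad. Blue (432,190) and white (522,100) are not clamped yet. Next is cam 3.

Emit:
send_rows:
  deltas:
    - [0,0.002,0.03,-0.008,0,-0.014,0]
    - [0,0.002,0.06,-0.008,0,-0.014,0]
    - [0,0.002,0.08,-0.008,0,-0.014,0]
    - [0,0.002,0.088,-0.008,0,-0.014,0]
    - [0,0.002,0.088,-0.008,0,-0.014,0]
    - [0,0.002,0.088,-0.008,0,-0.014,0.5]
    - [0,0.002,0.088,-0.008,0,-0.014,1]
    - [0,0.002,0.088,-0.008,0,-0.014,1]

```text
time: 33.8
tool_pos: [0.5004, 0.0708, 0.1443]
eef_rot: [[-0.451, 0.892, 0.001], [0.892, 0.451, 0.0], [-0.0, 0.001, -1.0]]
force: [-1.3, -1.2, 1.5]
gripper_width: 0.152
finger_force: 58.3
```

Emit:
send_rows:
  deltas:
    - [0,0,0,0,0,0,1]
    - [0,0,0,0,0,0,1]
    - [0,0,0,0,0,0,1]
    - [0,0,0,0,0,0,1]
    - [0,0,0,0,0,0,1]
    - [0,0,0,0,0,0,1]
    - [0,0,0,0,0,0,1]
    - [0,0,0,0,0,0,1]

```text
time: 34.47
tool_pos: [0.5004, 0.0708, 0.1442]
eef_rot: [[-0.451, 0.892, 0.002], [0.892, 0.451, 0.001], [-0.0, 0.002, -1.0]]
force: [-3.3, -1.6, 5.4]
gripper_width: 0.154
finger_force: 58.9
```

```bash
python3 -c "
from h import *
s=r.sense();p=s['tool_pos']; print(s['wrist_torque'],s['finger_force'],cm(3))
plan((*p,119))"
```

```text
[-0.24372288  0.63340601 -0.07519017] 58.857792019844055 [0.50016217 0.07092215]
now [0.5004 0.0708 0.1442] y-ang 26.8 t 34.5 j7 18 w 0.15 F [-3.3 -1.6  5.4]
[0.0, 0.0, 0.0, 0.001, 0.001, -0.804]
[0.0, 0.0, 0.0, 0.0, 0.0, -0.804]
```

Emit:
send_rows:
  deltas:
    - [0,0,0,0,0,-0.1,1]
    - [0,0,0,0,0,-0.2,1]
    - [0,0,0,0,0,-0.3,1]
    - [0,0,0,0,0,-0.4,1]
    - [0,0,0,0,0,-0.5,1]
    - [0,0,0,0,0,-0.6,1]
    - [0,0,0,0,0,-0.7,1]
    - [0,0,0,0,0,-0.8,1]

```text
time: 35.13
tool_pos: [0.5005, 0.071, 0.1442]
eef_rot: [[-0.956, 0.294, 0.002], [0.294, 0.956, 0.001], [-0.002, 0.001, -1.0]]
force: [-1.4, -1.3, 4.2]
gripper_width: 0.154
finger_force: 58.7
```

Emit:
send_rows:
  deltas:
    - [0,0,0,0,0,-0.1,1]
    - [0,0,0,0,0,-0.2,1]
    - [0,0,0,0,0,-0.3,1]
    - [0,0,0,0,0,-0.4,1]
    - [0,0,0,0,0,-0.48,1]
    - [0,0,0,0,0,-0.54,1]
    - [0,0,0,0,0,-0.6,1]
    - [0,0,0,0,0,-0.65,1]

```text
time: 35.8
tool_pos: [0.4999, 0.0709, 0.1443]
eef_rot: [[-0.94, -0.34, 0.0], [-0.34, 0.94, 0.001], [-0.001, 0.001, -1.0]]
force: [-7.5, -0.0, 9.6]
gripper_width: 0.156
finger_force: 82.9
```

Emit:
send_rows:
  deltas:
    - [0,0,0,0,0,-0.04,1]
    - [0,0,0,0,0,-0.08,1]
    - [0,0,0,0,0,-0.12,1]
    - [0,0,0,0,0,-0.14,1]
    - [0,0,0,0,0,-0.14,1]
    - [0,0,0,0,0,-0.14,1]
    - [0,0,0,0,0,-0.14,1]
    - [0,0,0,0,0,-0.14,1]

```text
time: 36.47
tool_pos: [0.4996, 0.0709, 0.1443]
eef_rot: [[-0.885, -0.465, -0.0], [-0.465, 0.885, 0.002], [-0.0, 0.002, -1.0]]
force: [-8.2, 0.9, 10.0]
gripper_width: 0.156
finger_force: 85.9
```

Emit:
send_rows:
  deltas:
    - [0,0,0,0,0,0,0.6]
    - [0,0,0,0,0,0,0.2]
    - [0,0,0,0,0,0,0]
    - [0,0,0,0,0,0,0]
    - [0,0,0,0,0,0,0]
    - [0,0,-0.03,0,0,0,0]
    - [0,0,-0.06,0,0,0,0]
    - [0,0,-0.09,0,0,0,0]

```text
time: 37.13
tool_pos: [0.4994, 0.0707, 0.2334]
eef_rot: [[-0.884, -0.468, -0.001], [-0.468, 0.884, -0.001], [0.002, -0.0, -1.0]]
force: [0.5, -0.2, -0.7]
gripper_width: 0.503
finger_force: 0.0
```

```bash
python3 st.py; python3 -c "
from h import *
m=cm(4); plan((*m,.235,27))"
```

```text
side white own mm [  -4.7 -155.1] 170 yaw-rel -7.8 -14.7
side blue own mm [ -2.  -51.7] 533 yaw-rel 2.3 12.7
side yellow own mm [-2.1 53.9] 680 yaw-rel 0.8 4.0
side cam 2 220 c 515.1 177.2  42x14 cam angle 81.0 deg = 1.41 rad
side cam 3 184 c 498.0 72.6  41x16 cam angle 85.2 deg = 1.49 rad
side cam 4 119 c 481.7 -29.9  14x48 cam angle 0.6 deg = 0.01 rad
top white own mm [  -0.9 -158.4] 586 yaw-rel 0.5 -2.1
top blue own mm [  1.6 -53.6] 483 yaw-rel 12.2 7.6
top yellow 'NoneType' object is not subscriptable
top cam 3 92 c 493.8 66.6  26x14 cam angle 83.8 deg = 1.46 rad
top cam 4 147 c 484.7 -33.6  14x41 cam angle -1.7 deg = -0.03 rad
now [0.5021 0.0712 0.2374] y-ang 117.9 t 37.2 j7 106 w 0.50 F [0.8 0.2 0.1]
[0.033, -0.042, 0.001, 0.001, 0.008, 0.793]
[-0.007, -0.052, 0.001, 0.0, 0.0, 0.793]
```

Emit:
send_rows:
  deltas:
    - [0.033,-0.042,0.001,0.001,0.006,0.793,0]
    - [0.033,-0.042,0.001,0.001,0.006,0.793,0]
    - [0.033,-0.042,0.001,0.001,0.006,0.793,0]
    - [0.033,-0.042,0.001,0.001,0.006,0.793,0]
    - [0.033,-0.042,0.001,0.001,0.006,0.793,0]
    - [0.033,-0.042,0.001,0.001,0.006,0.793,0]
    - [0.033,-0.042,0.001,0.001,0.006,0.793,0]
    - [0.033,-0.042,0.001,0.001,0.006,0.793,0]

```text
time: 37.9
tool_pos: [0.4902, 0.0182, 0.2311]
eef_rot: [[-0.953, 0.303, -0.006], [0.303, 0.953, -0.002], [0.005, -0.004, -1.0]]
force: [-0.2, -0.7, -0.1]
gripper_width: 0.502
finger_force: 0.0
```

Emit:
send_rows:
  deltas:
    - [-0.007,-0.052,0.001,0,0,0.793,0]
    - [-0.007,-0.052,0.001,0,0,0.793,0]
    - [-0.007,-0.052,0.001,0,0,0.793,0]
    - [-0.007,-0.052,0.001,0,0,0.793,0]
    - [-0.007,-0.052,0.001,0,0,0.793,0]
    - [-0.007,-0.052,0.001,0,0,0.793,0]
    - [-0.007,-0.052,0.001,0,0,0.793,0]
    - [-0.007,-0.052,0.001,0,0,0.793,0]

```text
time: 38.57
tool_pos: [0.4812, -0.0334, 0.2304]
eef_rot: [[-0.455, 0.891, -0.006], [0.891, 0.455, -0.002], [0.001, -0.006, -1.0]]
force: [-0.1, -0.3, 0.7]
gripper_width: 0.498
finger_force: 0.0
```

```bash
python3 st.py; python3 -c "
from h import *
m=cm(4); plan((*m,.142,27))"
```

```text
side white own mm [  -4.8 -155.5] 426 yaw-rel -7.8 -4.8
side blue own mm [ -2.4 -51.5] 532 yaw-rel 3.9 7.5
side yellow own mm [-1.8 53.8] 691 yaw-rel -0.1 8.5
side cam 2 220 c 515.2 176.9  42x15 cam angle 83.4 deg = 1.46 rad
side cam 3 182 c 498.1 72.7  41x18 cam angle 86.9 deg = 1.52 rad
side cam 4 119 c 481.6 -31.4  14x45 cam angle -2.7 deg = -0.05 rad
top white own mm [  -0.4 -160.4] 106 yaw-rel nan nan
top blue own mm [171.8 -29.8] 5 yaw-rel nan nan
top yellow own mm [ 1.4 51.3] 537 yaw-rel 10.1 5.8
top cam 2 154 c 518.5 172.9  42x14 cam angle 81.5 deg = 1.42 rad
now [ 0.4813 -0.0334  0.2305] y-ang 27.2 t 38.7 j7 27 w 0.50 F [0.1 0.6 0.6]
[-0.0, 0.003, 0.089, -0.006, -0.001, 0.004]
```

Emit:
send_rows:
  deltas:
    - [0,0.003,0.03,-0.006,0,0.004,0]
    - [0,0.003,0.06,-0.006,0,0.004,0]
    - [0,0.003,0.08,-0.006,0,0.004,0]
    - [0,0.003,0.088,-0.006,0,0.004,0]
    - [0,0.003,0.088,-0.006,0,0.004,0]
    - [0,0.003,0.088,-0.006,0,0.004,0.5]
    - [0,0.003,0.088,-0.006,0,0.004,1]
    - [0,0.003,0.088,-0.006,0,0.004,1]

```text
time: 39.33
tool_pos: [0.4836, -0.0327, 0.1444]
eef_rot: [[-0.451, 0.893, -0.0], [0.893, 0.451, 0.001], [0.001, 0.0, -1.0]]
force: [-4.2, -0.2, 2.1]
gripper_width: 0.156
finger_force: 58.3
```

Emit:
send_rows:
  deltas:
    - [0,0,0,0,0,0,1]
    - [0,0,0,0,0,0,1]
    - [0,0,0,0,0,0,1]
    - [0,0,0,0,0,0,1]
    - [0,0,0,0,0,0,1]
    - [0,0,0,0,0,0,1]
    - [0,0,0,0,0,0,1]
    - [0,0,0,0,0,0,1]

```text
time: 40.0
tool_pos: [0.4836, -0.0327, 0.1443]
eef_rot: [[-0.451, 0.893, 0.0], [0.893, 0.451, 0.001], [0.001, 0.001, -1.0]]
force: [-5.9, -1.7, 8.0]
gripper_width: 0.155
finger_force: 59.2
```

```bash
python3 -c "
from h import *
s=r.sense();p=s['tool_pos']; print(s['wrist_torque'],s['finger_force'],cm(4))
plan((*p,119))"
```

```text
[-0.36756122  1.16018586 -0.14657004] 59.19283747673035 [ 0.4832842  -0.03271247]
now [ 0.4836 -0.0327  0.1443] y-ang 26.8 t 40.0 j7 29 w 0.16 F [-5.9 -1.7  8. ]
[0.0, 0.0, 0.0, 0.001, -0.001, -0.805]
[0.0, 0.0, 0.0, 0.0, 0.0, -0.805]
```

Emit:
send_rows:
  deltas:
    - [0,0,0,0,0,-0.1,1]
    - [0,0,0,0,0,-0.2,1]
    - [0,0,0,0,0,-0.3,1]
    - [0,0,0,0,0,-0.4,1]
    - [0,0,0,0,0,-0.5,1]
    - [0,0,0,0,0,-0.6,1]
    - [0,0,0,0,0,-0.7,1]
    - [0,0,0,0,0,-0.8,1]

```text
time: 40.67
tool_pos: [0.4836, -0.0327, 0.1443]
eef_rot: [[-0.956, 0.294, 0.0], [0.294, 0.956, 0.001], [0.0, 0.001, -1.0]]
force: [-4.6, -2.1, 7.3]
gripper_width: 0.153
finger_force: 59.2
```

Emit:
send_rows:
  deltas:
    - [0,0,0,0,0,-0.1,1]
    - [0,0,0,0,0,-0.2,1]
    - [0,0,0,0,0,-0.3,1]
    - [0,0,0,0,0,-0.4,1]
    - [0,0,0,0,0,-0.48,1]
    - [0,0,0,0,0,-0.54,1]
    - [0,0,0,0,0,-0.6,1]
    - [0,0,0,0,0,-0.65,1]

```text
time: 41.33
tool_pos: [0.4835, -0.0327, 0.1443]
eef_rot: [[-0.94, -0.342, 0.0], [-0.342, 0.94, 0.001], [-0.0, 0.001, -1.0]]
force: [-7.3, -1.5, 8.0]
gripper_width: 0.152
finger_force: 59.4
```

Emit:
send_rows:
  deltas:
    - [0,0,0,0,0,-0.04,1]
    - [0,0,0,0,0,-0.08,1]
    - [0,0,0,0,0,-0.12,1]
    - [0,0,0,0,0,-0.15,1]
    - [0,0,0,0,0,-0.15,1]
    - [0,0,0,0,0,-0.15,1]
    - [0,0,0,0,0,-0.15,1]
    - [0,0,0,0,0,-0.15,1]

```text
time: 42.0
tool_pos: [0.4833, -0.0326, 0.1443]
eef_rot: [[-0.879, -0.477, -0.0], [-0.477, 0.879, 0.001], [-0.0, 0.001, -1.0]]
force: [-7.4, -1.0, 8.1]
gripper_width: 0.153
finger_force: 59.4
```

Emit:
send_rows:
  deltas:
    - [0,0,0,0,0,0,0.6]
    - [0,0,0,0,0,0,0.2]
    - [0,0,0,0,0,0,0]
    - [0,0,0,0,0,0,0]
    - [0,0,0,0,0,0,0]
    - [0,0,-0.03,0,0,0,0]
    - [0,0,-0.06,0,0,0,0]
    - [0,0,-0.09,0,0,0,0]

```text
time: 42.67
tool_pos: [0.4832, -0.0324, 0.2336]
eef_rot: [[-0.879, -0.477, -0.001], [-0.477, 0.879, 0.001], [0.001, 0.001, -1.0]]
force: [1.7, -0.0, -0.5]
gripper_width: 0.505
finger_force: 0.0
```

Emit:
send_rows:
  deltas:
    - [0.025,-0.16,-0.05,0,0,0,0]
    - [0.025,-0.16,-0.05,0,0,0,0]
    - [0.025,-0.16,-0.05,0,0,0,0]
    - [0.025,-0.16,-0.05,0,0,0,0]
    - [0.025,-0.16,-0.05,0,0,0,0]
    - [0.025,-0.16,-0.05,0,0,0,0]
    - [0.025,-0.16,-0.05,0,0,0,0]
    - [0.025,-0.16,-0.05,0,0,0,0]

```text
time: 43.33
tool_pos: [0.5377, -0.1834, 0.282]
eef_rot: [[-0.878, -0.478, -0.001], [-0.478, 0.878, 0.002], [0.0, 0.002, -1.0]]
force: [0.7, 0.8, -0.1]
gripper_width: 0.501
finger_force: 0.0
```

```bash
python3 st.py; python3 -c "
from h import *
plan()
i=cv2.imread('pics/last_top.png')[180:320,100:320]; cv2.imwrite('pics/c8.png',cv2.resize(i,None,fx=3.6,fy=3.6,interpolation=2))"
```

```text
side white own mm [  -2.3 -156. ] 435 yaw-rel -6.2 -2.4
side blue own mm [ -2.3 -51.2] 538 yaw-rel 0.8 4.4
side yellow own mm [-1.8 53.6] 683 yaw-rel 1.2 4.8
side cam 2 218 c 515.1 177.0  42x15 cam angle 79.5 deg = 1.39 rad
side cam 3 176 c 498.0 72.3  41x17 cam angle 82.5 deg = 1.44 rad
side cam 4 149 c 481.2 -29.4  42x19 cam angle 82.8 deg = 1.44 rad
top white own mm [   1.6 -158.4] 591 yaw-rel 1.8 -2.8
top blue own mm [  1.3 -53.7] 590 yaw-rel 11.7 7.1
top yellow own mm [ 1.3 51.4] 596 yaw-rel 10.4 7.1
top cam 2 158 c 518.6 173.1  42x14 cam angle 83.1 deg = 1.45 rad
top cam 3 155 c 501.8 70.0  42x14 cam angle 85.8 deg = 1.50 rad
top cam 4 148 c 484.5 -33.8  41x14 cam angle 89.7 deg = 1.57 rad
now [ 0.5378 -0.1833  0.2822] y-ang 118.6 t 43.4 j7 136 w 0.50 F [-0.4  1.   0.1]
```

View pics/c8.png

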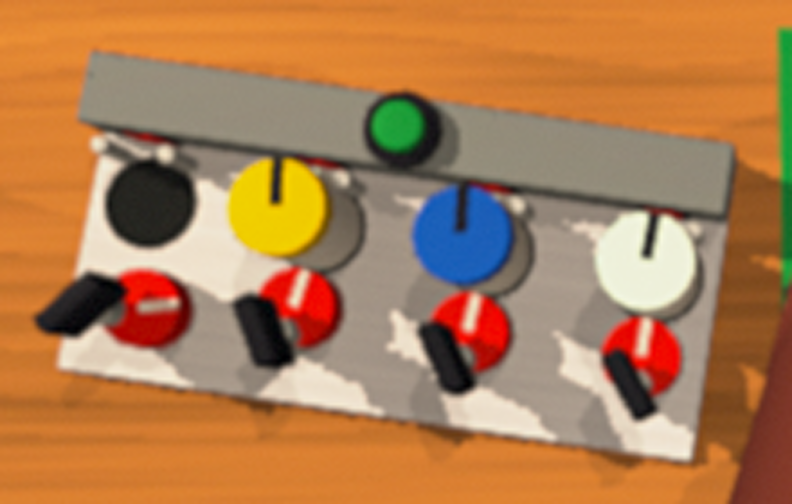

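Yellow, blue and white sit in bays 2, 3 and 4, with stripes towards the windows and lobes on the jars. Cam 4 turned with little resistance, so I'll recheck it. I also want a finer yaw estimate from rectified lids.

```bash
cat > yaw.py <<'E'
from h import *
for n in('top','side'):
    c=r.capture(n); P=cloud(c)
    for j,i in dict(white=4,blue=3,yellow=2).items():
        f=lid(c,P,bay(i,0),z=.102)[0]; 
        g=np.arange(-.03,.0301,.0003); X,Y=np.meshgrid(g,g)
        W=np.stack([f[0]+cy*X-sy*Y,f[1]+sy*X+cy*Y,np.full_like(X,.102)],-1)
        R,t,K=cam(c); q=(W@R.T+t)@K.T; uv=(q[...,:2]/q[...,2:]).astype(np.float32)
        im=cv2.remap(c["image"],uv[...,0],uv[...,1],cv2.INTER_CUBIC).astype(float).max(-1)
        rr=np.hypot(X,Y); med=np.median(im[rr<.024]); w=np.clip(.75*med-im,0,None)*(rr<.0245)*(X>-.005)
        w/=w.sum(); mx,my=(w*X).sum(),(w*Y).sum(); C=np.array([[(w*(X-mx)**2).sum(),(w*(X-mx)*(Y-my)).sum()],[0,(w*(Y-my)**2).sum()]])
        print(n,j,"stripe mean mm %.1f %.1f"%(mx*1e3,my*1e3),"mean-dir %.1f"%np.degrees(np.arctan2(my,mx)),"axis %.1f"%np.degrees(.5*np.arctan2(2*C[0,1],C[0,0]-C[1,1])))
E
python3 yaw.py; python3 -c "
from h import *
m=cm(4); plan((*m,.232,118.6),(*m,.142,118.6))"
```

```text
top white stripe mean mm 13.0 0.3 mean-dir 1.4 axis -2.3
top blue stripe mean mm 12.7 2.9 mean-dir 12.9 axis 6.3
top yellow stripe mean mm 12.8 3.1 mean-dir 13.7 axis 7.7
side white stripe mean mm 14.4 -3.6 mean-dir -14.0 axis -1.6
side blue stripe mean mm 14.2 -1.7 mean-dir -6.7 axis 6.4
side yellow stripe mean mm 14.2 -1.0 mean-dir -4.1 axis 7.0
now [ 0.5378 -0.1838  0.2824] y-ang 118.6 t 43.5 j7 136 w 0.50 F [0.5 0.4 0.3]
[-0.024, 0.159, 0.051, 0.001, 0.0, -0.0]
[0.0, 0.0, 0.09, 0.0, 0.0, 0.0]
```

Yaws relative to the window are white -2°, blue +6° and yellow +7°. I re-grip cam 4 to feel how hard it bears.

Emit:
send_rows:
  deltas:
    - [-0.024,0.159,0.051,0,0,0,0]
    - [-0.024,0.159,0.051,0,0,0,0]
    - [-0.024,0.159,0.051,0,0,0,0]
    - [-0.024,0.159,0.051,0,0,0,0]
    - [-0.024,0.159,0.051,0,0,0,0]
    - [-0.024,0.159,0.051,0,0,0,0]
    - [-0.024,0.159,0.051,0,0,0,0]
    - [-0.024,0.159,0.051,0,0,0,0]

```text
time: 44.2
tool_pos: [0.4836, -0.0346, 0.2323]
eef_rot: [[-0.88, -0.476, 0.001], [-0.476, 0.88, 0.001], [-0.001, 0.0, -1.0]]
force: [1.0, 0.1, 0.6]
gripper_width: 0.503
finger_force: 0.0
```

Emit:
send_rows:
  deltas:
    - [0,0,0.03,0,0,0,0]
    - [0,0,0.06,0,0,0,0]
    - [0,0,0.08,0,0,0,0]
    - [0,0,0.088,0,0,0,0]
    - [0,0,0.088,0,0,0,0]
    - [0,0,0.088,0,0,0,0.5]
    - [0,0,0.088,0,0,0,1]
    - [0,0,0.088,0,0,0,1]

```text
time: 44.87
tool_pos: [0.4836, -0.0326, 0.1455]
eef_rot: [[-0.879, -0.477, 0.001], [-0.477, 0.879, 0.003], [-0.002, 0.002, -1.0]]
force: [-4.5, 2.3, 3.7]
gripper_width: 0.155
finger_force: 58.6
```

Emit:
send_rows:
  deltas:
    - [0,0,0,0,0,0,1]
    - [0,0,0,0,0,0,1]
    - [0,0,0,0,0,0,1]
    - [0,0,0,0,0,0,1]
    - [0,0,0,0,0,0,1]
    - [0,0,0,0,0,0,1]
    - [0,0,0,0,0,0,1]
    - [0,0,0,0,0,0,1]

```text
time: 45.53
tool_pos: [0.4836, -0.0326, 0.1454]
eef_rot: [[-0.879, -0.477, 0.001], [-0.477, 0.879, 0.002], [-0.002, 0.002, -1.0]]
force: [-4.2, 4.6, 6.1]
gripper_width: 0.153
finger_force: 58.9
```

```bash
python3 -c "
from h import *
s=r.sense(); print(s['wrist_torque'],s['finger_force'],cm(4)); plan()"
```

```text
[ 0.72501026  0.79245429 -0.05462461] 58.93221437931061 [ 0.4832842  -0.03271247]
now [ 0.4836 -0.0326  0.1454] y-ang 118.5 t 45.5 j7 119 w 0.15 F [-4.2  4.6  6.1]
```

Emit:
send_rows:
  deltas:
    - [0,0,0,0,0,0.04,1]
    - [0,0,0,0,0,0.08,1]
    - [0,0,0,0,0,0.12,1]
    - [0,0,0,0,0,0.16,1]
    - [0,0,0,0,0,0.16,1]
    - [0,0,0,0,0,0.12,1]
    - [0,0,0,0,0,0.1,1]
    - [0,0,0,0,0,0.08,1]

```text
time: 46.2
tool_pos: [0.4836, -0.0328, 0.1455]
eef_rot: [[-0.914, -0.406, 0.001], [-0.406, 0.914, 0.003], [-0.002, 0.002, -1.0]]
force: [-4.5, 3.9, 5.1]
gripper_width: 0.149
finger_force: 59.5
```

```bash
python3 -c "
from h import *
s=r.sense(); print(s['wrist_torque'],s['finger_force'],cm(4)); plan()"
```

```text
[ 0.66903939  0.86020165 -0.63214048] 59.520490765571594 [ 0.4832842  -0.03271247]
now [ 0.4836 -0.0328  0.1455] y-ang 113.9 t 46.2 j7 115 w 0.15 F [-4.5  3.9  5.1]
```

Emit:
send_rows:
  deltas:
    - [0,0,0,0,0,0.02,1]
    - [0,0,0,0,0,0.05,1]
    - [0,0,0,0,0,0.08,1]
    - [0,0,0,0,0,0.08,1]
    - [0,0,0,0,0,0.05,1]
    - [0,0,0,0,0,0.02,1]
    - [0,0,0,0,0,0.0,1]
    - [0,0,0,0,0,0.0,1]

```text
time: 46.87
tool_pos: [0.4836, -0.0328, 0.1455]
eef_rot: [[-0.914, -0.406, 0.001], [-0.406, 0.914, 0.003], [-0.002, 0.002, -1.0]]
force: [-3.6, 4.5, 5.4]
gripper_width: 0.154
finger_force: 59.0
```

```bash
python3 -c "
from h import *
s=r.sense(); print(s['wrist_torque'],s['finger_force']); plan()"
```

```text
[ 0.67968055  0.80153964 -0.37815846] 59.04718101024628
now [ 0.4836 -0.0328  0.1455] y-ang 114.0 t 46.9 j7 115 w 0.15 F [-3.6  4.5  5.4]
```

Emit:
send_rows:
  deltas:
    - [0,0,0,0,0,-0.03,1]
    - [0,0,0,0,0,-0.06,1]
    - [0,0,0,0,0,-0.06,1]
    - [0,0,0,0,0,-0.06,1]
    - [0,0,0,0,0,-0.04,1]
    - [0,0,0,0,0,-0.02,1]
    - [0,0,0,0,0,0.0,1]
    - [0,0,0,0,0,0.0,1]

```text
time: 47.53
tool_pos: [0.4836, -0.0327, 0.1455]
eef_rot: [[-0.914, -0.405, 0.001], [-0.405, 0.914, 0.002], [-0.002, 0.001, -1.0]]
force: [-4.8, 3.9, 6.4]
gripper_width: 0.156
finger_force: 58.9
```

```bash
python3 -c "
from h import *
s=r.sense(); print(s['wrist_torque'],s['finger_force']); plan()"
```

```text
[0.57806417 0.83430159 0.17710634] 58.932942152023315
now [ 0.4836 -0.0327  0.1455] y-ang 113.9 t 47.5 j7 115 w 0.16 F [-4.8  3.9  6.4]
```

Cam 4 does bear: 0.4–0.6 N m going forward against 0.18 going back. I set it near 1.53 and release, then trim yellow's yaw by gripping the jar and twisting it slightly. That direction tightens the cam.

Emit:
send_rows:
  deltas:
    - [0,0,0,0,0,-0.03,1]
    - [0,0,0,0,0,-0.05,1]
    - [0,0,0,0,0,-0.05,1]
    - [0,0,0,0,0,-0.05,0.6]
    - [0,0,0,0,0,-0.05,0.2]
    - [0,0,0,0,0,-0.05,0]
    - [0,0,0,0,0,-0.05,0]
    - [0,0,0,0,0,-0.05,0]

```text
time: 48.2
tool_pos: [0.4833, -0.0337, 0.144]
eef_rot: [[-0.893, -0.45, 0.0], [-0.45, 0.893, 0.001], [-0.001, 0.001, -1.0]]
force: [-0.3, -0.5, -0.1]
gripper_width: 0.5
finger_force: 0.0
```

Emit:
send_rows:
  deltas:
    - [0,0,-0.03,0,0,0,0]
    - [0,0,-0.06,0,0,0,0]
    - [0,0,-0.09,0,0,0,-0.5]
    - [0,0,-0.12,0,0,0,-1]
    - [0,0,-0.12,0,0,0,-1]
    - [0,0,-0.12,0,0,0,-1]
    - [0,0,-0.12,0,0,0,-1]
    - [0,0,-0.12,0,0,0,-1]

```text
time: 48.87
tool_pos: [0.4826, -0.0337, 0.2626]
eef_rot: [[-0.893, -0.45, -0.002], [-0.45, 0.893, 0.001], [0.002, 0.002, -1.0]]
force: [0.3, 0.9, -0.9]
gripper_width: 1.001
finger_force: 0.0
```

```bash
python3 -c "
from h import *
b=bay(2,0); print(b)
plan((*b,.26,80.75+7),(*b,.130,80.75+7))"; python3 st.py|grep -v side
```

```text
[0.58543898 0.16341731]
now [ 0.4826 -0.0337  0.2626] y-ang 116.8 t 48.9 j7 116 w 1.00 F [ 0.3  0.9 -0.9]
[-0.181, 0.13, 0.002, 0.001, -0.002, 0.506]
[0.0, 0.0, 0.13, 0.0, 0.0, 0.0]
top white own mm [   1.7 -159.7] 131 yaw-rel nan nan
top blue 'NoneType' object is not subscriptable
top yellow own mm [ 1.2 51.9] 318 yaw-rel 8.7 9.5
top cam 2 99 c 520.0 173.9  38x14 cam angle 81.1 deg = 1.41 rad
```

Emit:
send_rows:
  deltas:
    - [-0.181,0.13,0.002,0,-0.002,0.506,-1]
    - [-0.181,0.13,0.002,0,-0.002,0.506,-1]
    - [-0.181,0.13,0.002,0,-0.002,0.506,-1]
    - [-0.181,0.13,0.002,0,-0.002,0.506,-1]
    - [-0.181,0.13,0.002,0,-0.002,0.506,-1]
    - [-0.181,0.13,0.002,0,-0.002,0.506,-1]
    - [-0.181,0.13,0.002,0,-0.002,0.506,-1]
    - [-0.181,0.13,0.002,0,-0.002,0.506,-1]

```text
time: 49.63
tool_pos: [0.586, 0.1649, 0.2603]
eef_rot: [[-0.999, 0.037, -0.001], [0.037, 0.999, 0.0], [0.001, 0.0, -1.0]]
force: [0.3, -1.0, 0.1]
gripper_width: 0.997
finger_force: 0.0
```

```bash
python3 -c "
from h import *
b=bay(2,0); print(b)
plan((*b,.130,80.75+7))"; python3 st.py|grep -v side
```

```text
[0.58543898 0.16341731]
now [0.586  0.1649 0.2603] y-ang 87.9 t 49.6 j7 69 w 1.00 F [ 0.3 -1.   0.1]
[0.0, -0.001, 0.13, 0.0, -0.001, 0.003]
top white own mm [   1.6 -158.5] 590 yaw-rel 1.5 -1.4
top blue own mm [  1.4 -53.5] 594 yaw-rel 10.1 6.2
top yellow own mm [ 1.2 51.1] 399 yaw-rel 15.7 12.6
top cam 2 157 c 518.5 173.1  42x15 cam angle 82.9 deg = 1.45 rad
top cam 3 155 c 501.5 69.8  42x15 cam angle 86.4 deg = 1.51 rad
top cam 4 146 c 484.7 -34.1  41x13 cam angle 87.3 deg = 1.52 rad
```

Emit:
send_rows:
  deltas:
    - [0,-0.001,0.03,0,0,0,-1]
    - [0,-0.001,0.06,0,0,0,-1]
    - [0,-0.001,0.09,0,0,0,-1]
    - [0,-0.001,0.115,0,0,0,-1]
    - [0,-0.001,0.128,0,0,0,-1]
    - [0,-0.001,0.128,0,0,0,-1]
    - [0,-0.001,0.128,0,0,0,1]
    - [0,-0.001,0.128,0,0,0,1]
  squeeze: 80

```text
time: 50.4
tool_pos: [0.5874, 0.1628, 0.1358]
eef_rot: [[-0.999, 0.04, 0.004], [0.04, 0.999, 0.002], [-0.004, 0.002, -1.0]]
force: [0.3, -0.1, 0.3]
gripper_width: 0.745
finger_force: 0.0
```

Emit:
send_rows:
  deltas:
    - [0,0,0,0,0,0,1]
    - [0,0,0,0,0,0,1]
    - [0,0,0,0,0,0,1]
    - [0,0,0,0,0,0,1]
    - [0,0,0,0,0,0,1]
    - [0,0,0,0,0,0,1]
    - [0,0,0,0,0,0,1]
    - [0,0,0,0,0,0,1]

```text
time: 51.07
tool_pos: [0.5876, 0.1633, 0.1364]
eef_rot: [[-0.999, 0.039, 0.005], [0.039, 0.999, 0.002], [-0.005, 0.003, -1.0]]
force: [-1.2, -0.5, 6.4]
gripper_width: 0.641
finger_force: 83.8
```

Emit:
send_rows:
  deltas:
    - [0,0,0,0,0,0.03,1]
    - [0,0,0,0,0,0.06,1]
    - [0,0,0,0,0,0.09,1]
    - [0,0,0,0,0,0.11,1]
    - [0,0,0,0,0,0.13,1]
    - [0,0,0,0,0,0.13,1]
    - [0,0,0,0,0,0.13,1]
    - [0,0,0,0,0,0.13,1]

```text
time: 51.73
tool_pos: [0.5875, 0.1631, 0.1364]
eef_rot: [[-0.986, 0.168, 0.005], [0.168, 0.986, 0.002], [-0.004, 0.003, -1.0]]
force: [-2.0, -0.7, 7.0]
gripper_width: 0.639
finger_force: 84.3
```

```bash
python3 -c "
from h import *
s=r.sense(); print(s['wrist_torque'],s['finger_force']); plan()"
```

```text
[-0.57478722  0.43445306  0.00076322] 84.30927515029907
now [0.5875 0.1631 0.1364] y-ang 80.3 t 51.7 j7 63 w 0.64 F [-2.  -0.7  7. ]
```

Emit:
send_rows:
  deltas:
    - [0,0,0,0,0,0,0.2]
    - [0,0,0,0,0,0,-0.6]
    - [0,0,0,0,0,0,-1]
    - [0,0,0,0,0,0,-1]
    - [0,0,0,0,0,0,-1]
    - [0,0,-0.03,0,0,0,-1]
    - [0,0,-0.06,0,0,0,-1]
    - [0,0,-0.09,0,0,0,-1]

```text
time: 52.4
tool_pos: [0.5859, 0.1629, 0.2247]
eef_rot: [[-0.986, 0.168, 0.0], [0.168, 0.986, 0.001], [-0.0, 0.001, -1.0]]
force: [0.1, -0.1, -0.3]
gripper_width: 0.997
finger_force: 0.0
```

Emit:
send_rows:
  deltas:
    - [0.07,-0.17,-0.05,0,0,0,-1]
    - [0.07,-0.17,-0.05,0,0,0,-1]
    - [0.07,-0.17,-0.05,0,0,0,-1]
    - [0.07,-0.17,-0.05,0,0,0,-1]
    - [0.07,-0.17,-0.05,0,0,0,-1]
    - [0.07,-0.17,-0.05,0,0,0,-1]
    - [0.07,-0.17,-0.05,0,0,0,-1]
    - [0.07,-0.17,-0.05,0,0,0,-1]

```text
time: 53.07
tool_pos: [0.4888, 0.0077, 0.2737]
eef_rot: [[-0.986, 0.168, 0.002], [0.168, 0.986, 0.002], [-0.002, 0.002, -1.0]]
force: [0.5, 0.1, -0.2]
gripper_width: 1.002
finger_force: 0.0
```

```bash
python3 st.py; python3 yaw.py; python3 -c "
from h import *
plan()"
```

```text
side white own mm [  -1.9 -156. ] 436 yaw-rel -8.0 16.1
side blue own mm [ -2.2 -51.9] 536 yaw-rel 2.9 6.4
side yellow own mm [-1.7 53.4] 691 yaw-rel -4.5 -1.9
side cam 2 220 c 515.1 177.2  42x14 cam angle 82.7 deg = 1.44 rad
side cam 3 176 c 498.0 72.5  41x16 cam angle 85.0 deg = 1.48 rad
side cam 4 154 c 481.5 -30.7  42x17 cam angle 89.0 deg = 1.55 rad
top white own mm [   1.7 -158.4] 588 yaw-rel 1.1 -1.4
top blue 'NoneType' object is not subscriptable
top yellow 'NoneType' object is not subscriptable
top white stripe mean mm 13.0 0.5 mean-dir 2.3 axis -2.3
now [0.4889 0.0081 0.2731] y-ang 80.4 t 53.2 j7 75 w 1.00 F [-0.7 -0.4 -0.8]Traceback (most recent call last):
  File "yaw.py", line 5, in <module>
    f=lid(c,P,bay(i,0),z=.102)[0];
      ~~~^^^^^^^^^^^^^^^^^^^^^
  File "h.py", line 20, in lid
    H=cv2.convexHull(X.astype(np.float32))[:,0]
      ~~~~~~~~~~~~~~~~~~~~~~~~~~~~~~~~~~~~^^^^^
TypeError: 'NoneType' object is not subscriptable
```

Yellow's yaw is now about 0. I do the same trim on blue, then tighten cam 2, which reads only about 1.44 rad.

```bash
python3 -c "
from h import *
b=bay(3,0)
plan((*b,.26,87),(*b,.134,87))"
```

```text
now [0.4889 0.0081 0.2731] y-ang 80.4 t 53.2 j7 75 w 1.00 F [-0.7 -0.4 -0.8]
[-0.07, 0.064, 0.013, 0.001, 0.001, -0.115]
[0.0, 0.0, 0.126, 0.0, 0.0, 0.0]
```

Emit:
send_rows:
  deltas:
    - [-0.07,0.064,0.013,0,0,-0.115,-1]
    - [-0.07,0.064,0.013,0,0,-0.115,-1]
    - [-0.07,0.064,0.013,0,0,-0.115,-1]
    - [-0.07,0.064,0.013,0,0,-0.115,-1]
    - [-0.07,0.064,0.013,0,0,-0.115,-1]
    - [-0.07,0.064,0.013,0,0,-0.115,-1]
    - [-0.07,0.064,0.013,0,0,-0.115,-1]
    - [-0.07,0.064,0.013,0,0,-0.115,-1]

```text
time: 53.88
tool_pos: [0.568, 0.0578, 0.2611]
eef_rot: [[-0.999, 0.055, 0.002], [0.055, 0.999, 0.001], [-0.002, 0.002, -1.0]]
force: [-0.3, 0.7, -0.1]
gripper_width: 1.001
finger_force: 0.0
```

Emit:
send_rows:
  deltas:
    - [0,0,0.03,0,0,0,-1]
    - [0,0,0.06,0,0,0,-1]
    - [0,0,0.09,0,0,0,-1]
    - [0,0,0.115,0,0,0,-1]
    - [0,0,0.126,0,0,0,-1]
    - [0,0,0.126,0,0,0,-1]
    - [0,0,0.126,0,0,0,1]
    - [0,0,0.126,0,0,0,1]

```text
time: 54.55
tool_pos: [0.5696, 0.0586, 0.1367]
eef_rot: [[-0.999, 0.054, 0.004], [0.054, 0.999, 0.002], [-0.004, 0.002, -1.0]]
force: [0.4, -0.5, 0.3]
gripper_width: 0.753
finger_force: 0.0
```

Emit:
send_rows:
  deltas:
    - [0,0,0,0,0,0,1]
    - [0,0,0,0,0,0,1]
    - [0,0,0,0,0,0,1]
    - [0,0,0,0,0,0,1]
    - [0,0,0,0,0,0,1]
    - [0,0,0,0,0,0,1]
    - [0,0,0,0,0,0,1]
    - [0,0,0,0,0,0,1]

```text
time: 55.22
tool_pos: [0.5699, 0.0594, 0.1373]
eef_rot: [[-0.999, 0.053, 0.005], [0.053, 0.999, 0.003], [-0.005, 0.003, -1.0]]
force: [-0.9, 1.9, 5.2]
gripper_width: 0.638
finger_force: 83.6
```

Emit:
send_rows:
  deltas:
    - [0,0,0,0,0,0.02,1]
    - [0,0,0,0,0,0.04,1]
    - [0,0,0,0,0,0.06,1]
    - [0,0,0,0,0,0.08,1]
    - [0,0,0,0,0,0.1,1]
    - [0,0,0,0,0,0.11,1]
    - [0,0,0,0,0,0.11,1]
    - [0,0,0,0,0,0.11,1]

```text
time: 55.88
tool_pos: [0.5698, 0.0593, 0.1373]
eef_rot: [[-0.987, 0.161, 0.005], [0.161, 0.987, 0.002], [-0.005, 0.003, -1.0]]
force: [-1.0, 2.2, 6.7]
gripper_width: 0.637
finger_force: 84.2
```

```bash
python3 -c "
from h import *
s=r.sense(); print(s['wrist_torque'],s['finger_force']); plan()"
```

```text
[-0.05440484  0.39411189  0.60232142] 84.19498801231384
now [0.5698 0.0593 0.1373] y-ang 80.7 t 55.9 j7 74 w 0.64 F [-1.   2.2  6.7]
```

Emit:
send_rows:
  deltas:
    - [0,0,0,0,0,0,0.2]
    - [0,0,0,0,0,0,-0.6]
    - [0,0,0,0,0,0,-1]
    - [0,0,0,0,0,0,-1]
    - [0,0,0,0,0,0,-1]
    - [0,0,-0.03,0,0,0,-1]
    - [0,0,-0.06,0,0,0,-1]
    - [0,0,-0.09,0,0,0,-1]

```text
time: 56.55
tool_pos: [0.5681, 0.0582, 0.2256]
eef_rot: [[-0.987, 0.164, 0.0], [0.164, 0.987, 0.001], [-0.0, 0.001, -1.0]]
force: [0.7, 0.5, 0.2]
gripper_width: 0.997
finger_force: 0.0
```

```bash
python3 -c "
from h import *
m=cm(2)
plan((*m,.235,112),(*m,.142,112))"
```

```text
now [0.5681 0.0582 0.2256] y-ang 80.6 t 56.5 j7 73 w 1.00 F [0.7 0.5 0.2]
[0.069, 0.106, -0.009, 0.001, 0.001, -0.548]
[0.0, 0.0, 0.093, 0.0, 0.0, 0.0]
```

Emit:
send_rows:
  deltas:
    - [0.069,0.106,-0.009,0,0,-0.548,0]
    - [0.069,0.106,-0.009,0,0,-0.548,0]
    - [0.069,0.106,-0.009,0,0,-0.548,0]
    - [0.069,0.106,-0.009,0,0,-0.548,0]
    - [0.069,0.106,-0.009,0,0,-0.548,0]
    - [0.069,0.106,-0.009,0,0,-0.548,0]
    - [0.069,0.106,-0.009,0,0,-0.548,0]
    - [0.069,0.106,-0.009,0,0,-0.548,0]
  squeeze: 60

```text
time: 57.22
tool_pos: [0.5179, 0.1736, 0.2338]
eef_rot: [[-0.928, -0.372, 0.002], [-0.372, 0.928, 0.001], [-0.002, 0.0, -1.0]]
force: [0.4, -0.2, 1.0]
gripper_width: 0.503
finger_force: 0.0
```

Emit:
send_rows:
  deltas:
    - [0,0,0.03,0,0,0,0]
    - [0,0,0.06,0,0,0,0]
    - [0,0,0.08,0,0,0,0]
    - [0,0,0.092,0,0,0,0]
    - [0,0,0.092,0,0,0,0]
    - [0,0,0.092,0,0,0,0.5]
    - [0,0,0.092,0,0,0,1]
    - [0,0,0.092,0,0,0,1]

```text
time: 57.88
tool_pos: [0.5186, 0.1752, 0.1436]
eef_rot: [[-0.927, -0.375, 0.004], [-0.375, 0.927, 0.003], [-0.005, 0.001, -1.0]]
force: [-0.6, 1.3, 2.1]
gripper_width: 0.157
finger_force: 58.7
```

Emit:
send_rows:
  deltas:
    - [0,0,0,0,0,0,1]
    - [0,0,0,0,0,0,1]
    - [0,0,0,0,0,0,1]
    - [0,0,0,0,0,0,1]
    - [0,0,0,0,0,0,1]
    - [0,0,0,0,0,0,1]
    - [0,0,0,0,0,0,1]
    - [0,0,0,0,0,0,1]

```text
time: 58.55
tool_pos: [0.5185, 0.1752, 0.1435]
eef_rot: [[-0.927, -0.375, 0.004], [-0.375, 0.927, 0.003], [-0.005, 0.001, -1.0]]
force: [-1.8, 1.8, 7.8]
gripper_width: 0.154
finger_force: 59.4
```

```bash
python3 -c "
from h import *
s=r.sense(); print(s['wrist_torque'],s['finger_force']); p=s['tool_pos']; plan((*p,119))"
```

```text
[ 0.19222392  0.37750001 -0.12755414] 59.44919764995575
now [0.5185 0.1752 0.1435] y-ang 112.0 t 58.5 j7 90 w 0.15 F [-1.8  1.8  7.8]
[0.0, 0.0, 0.0, 0.001, 0.005, -0.122]
```

Emit:
send_rows:
  deltas:
    - [0,0,0,0,0,-0.03,1]
    - [0,0,0,0,0,-0.06,1]
    - [0,0,0,0,0,-0.09,1]
    - [0,0,0,0,0,-0.12,1]
    - [0,0,0,0,0,-0.12,1]
    - [0,0,0,0,0,-0.12,1]
    - [0,0,0,0,0,-0.12,1]
    - [0,0,0,0,0,-0.12,1]

```text
time: 59.22
tool_pos: [0.5183, 0.1753, 0.1435]
eef_rot: [[-0.876, -0.483, 0.004], [-0.483, 0.876, 0.003], [-0.005, 0.001, -1.0]]
force: [-3.2, 2.0, 6.2]
gripper_width: 0.155
finger_force: 59.9
```

```bash
python3 -c "
from h import *
s=r.sense(); print(s['wrist_torque'],s['finger_force']); plan()"
```

```text
[ 0.32412543  0.55604172 -0.31237013] 59.873895049095154
now [0.5183 0.1753 0.1435] y-ang 118.9 t 59.2 j7 96 w 0.16 F [-3.2  2.   6.2]
```

Emit:
send_rows:
  deltas:
    - [0,0,0,0,0,0,0.6]
    - [0,0,0,0,0,0,0.2]
    - [0,0,0,0,0,0,0]
    - [0,0,0,0,0,0,0]
    - [0,0,0,0,0,0,0]
    - [0,0,-0.03,0,0,0,0]
    - [0,0,-0.06,0,0,0,0]
    - [0,0,-0.09,0,0,0,0]

```text
time: 59.88
tool_pos: [0.5173, 0.174, 0.2325]
eef_rot: [[-0.876, -0.483, 0.0], [-0.483, 0.876, 0.001], [-0.001, 0.0, -1.0]]
force: [0.8, 0.6, -0.2]
gripper_width: 0.499
finger_force: 0.0
```

```bash
python3 -c "
from h import *
plan((.50,-.20,.28,100))"
```

```text
now [0.5173 0.174  0.2325] y-ang 118.9 t 59.9 j7 96 w 0.50 F [ 0.8  0.6 -0.2]
[0.098, -0.16, -0.024, 0.0, 0.001, 0.165]
[0.07, -0.173, -0.024, 0.0, 0.0, 0.165]
```

Emit:
send_rows:
  deltas:
    - [0.098,-0.16,-0.024,0,0,0.165,0]
    - [0.098,-0.16,-0.024,0,0,0.165,0]
    - [0.098,-0.16,-0.024,0,0,0.165,0]
    - [0.098,-0.16,-0.024,0,0,0.165,0]
    - [0.098,-0.16,-0.024,0,0,0.165,0]
    - [0.098,-0.16,-0.024,0,0,0.165,0]
    - [0.098,-0.16,-0.024,0,0,0.165,0]
    - [0.098,-0.16,-0.024,0,0,0.165,0]

```text
time: 60.55
tool_pos: [0.5091, -0.0124, 0.2554]
eef_rot: [[-0.943, -0.333, 0.001], [-0.333, 0.943, 0.002], [-0.002, 0.001, -1.0]]
force: [-0.7, 1.0, 0.2]
gripper_width: 0.501
finger_force: 0.0
```

Emit:
send_rows:
  deltas:
    - [0.07,-0.173,-0.024,0,0,0.165,0]
    - [0.07,-0.173,-0.024,0,0,0.165,0]
    - [0.07,-0.173,-0.024,0,0,0.165,0]
    - [0.07,-0.173,-0.024,0,0,0.165,0]
    - [0.07,-0.173,-0.024,0,0,0.165,1]
    - [0.07,-0.173,-0.024,0,0,0.165,1]
    - [0.07,-0.173,-0.024,0,0,0.165,1]
    - [0.07,-0.173,-0.024,0,0,0.165,1]

```text
time: 61.22
tool_pos: [0.5012, -0.1975, 0.2787]
eef_rot: [[-0.984, -0.176, 0.001], [-0.176, 0.984, 0.002], [-0.001, 0.002, -1.0]]
force: [-0.1, 0.2, -0.2]
gripper_width: 0.001
finger_force: 0.0
```

```bash
python3 st.py; python3 yaw.py;  python3 -c "
from h import *
b=rd(.06,0); print(b); plan((*b,.25,80.75),(*b,.16,80.75))
i=cv2.imread('pics/last_top.png')[180:320,100:320]; cv2.imwrite('pics/c9.png',cv2.resize(i,None,fx=3.6,fy=3.6,interpolation=2))"
```

```text
side white own mm [  -1.9 -156.1] 434 yaw-rel -10.7 -1.0
side blue own mm [ -2.5 -50.9] 537 yaw-rel -9.2 1.0
side yellow own mm [-2.2 53.7] 692 yaw-rel -7.4 -3.7
side cam 2 228 c 515.3 176.3  42x17 cam angle 90.9 deg = 1.59 rad
side cam 3 177 c 497.9 72.9  41x16 cam angle 85.1 deg = 1.48 rad
side cam 4 145 c 481.6 -30.8  42x17 cam angle 85.1 deg = 1.49 rad
top white own mm [   1.7 -158.3] 587 yaw-rel 1.2 -3.2
top blue own mm [  1.4 -54.1] 589 yaw-rel 4.2 0.1
top yellow own mm [ 1.4 51. ] 601 yaw-rel 3.9 -0.6
top cam 2 155 c 518.5 173.3  42x14 cam angle 90.5 deg = 1.58 rad
top cam 3 151 c 501.4 69.8  42x14 cam angle 88.9 deg = 1.55 rad
top cam 4 147 c 484.7 -34.0  41x13 cam angle 86.9 deg = 1.52 rad
top white stripe mean mm 13.0 0.5 mean-dir 2.4 axis -2.3
top blue stripe mean mm 13.1 1.5 mean-dir 6.4 axis 0.7
top yellow stripe mean mm 13.0 1.6 mean-dir 6.8 axis -0.6
side white stripe mean mm 14.6 -4.4 mean-dir -16.8 axis -1.3
side blue stripe mean mm 14.6 -3.2 mean-dir -12.3 axis 0.4
side yellow stripe mean mm 14.3 -3.1 mean-dir -12.4 axis -1.0
[0.63621978 0.10195545]
now [ 0.501 -0.198  0.279] y-ang 100.1 t 61.4 j7 120 w 0.00 F [0.9 0.2 0.9]
[-0.093, 0.136, 0.015, 0.002, 0.001, 0.169]
[-0.069, 0.149, 0.015, 0.0, 0.0, 0.169]
[0.0, 0.0, 0.09, 0.0, 0.0, 0.0]
```

View pics/c9.png

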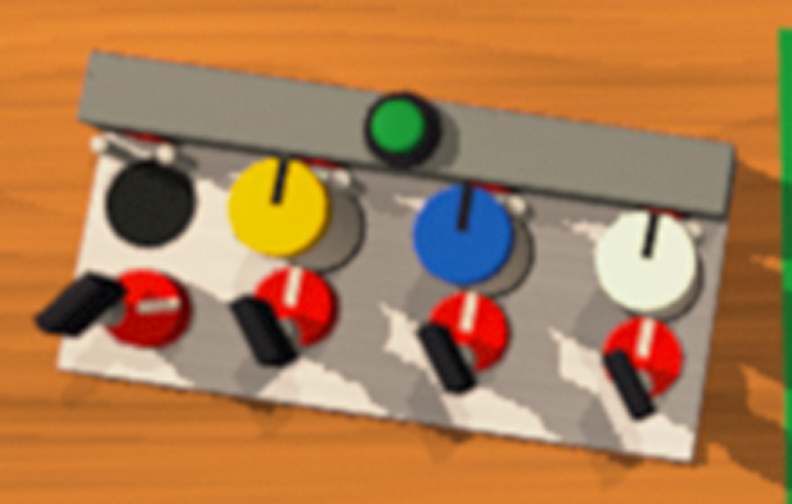

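All three stripes are within about 2° of their windows, and cams 2, 3 and 4 read about 1.57, 1.53 and 1.52 rad. The button is at (402,125) in the crop. I press it with the fingers shut.

Emit:
send_rows:
  deltas:
    - [-0.093,0.136,0.015,0.002,0.001,0.169,1]
    - [-0.093,0.136,0.015,0.002,0.001,0.169,1]
    - [-0.093,0.136,0.015,0.002,0.001,0.169,1]
    - [-0.093,0.136,0.015,0.002,0.001,0.169,1]
    - [-0.093,0.136,0.015,0.002,0.001,0.169,1]
    - [-0.093,0.136,0.015,0.002,0.001,0.169,1]
    - [-0.093,0.136,0.015,0.002,0.001,0.169,1]
    - [-0.093,0.136,0.015,0.002,0.001,0.169,1]

```text
time: 62.08
tool_pos: [0.5683, -0.0506, 0.2647]
eef_rot: [[-1.0, -0.004, 0.001], [-0.004, 1.0, -0.001], [-0.001, -0.001, -1.0]]
force: [-0.1, -0.1, -0.1]
gripper_width: 0.001
finger_force: 0.0
```

Emit:
send_rows:
  deltas:
    - [-0.069,0.149,0.015,0,0,0.169,1]
    - [-0.069,0.149,0.015,0,0,0.169,1]
    - [-0.069,0.149,0.015,0,0,0.169,1]
    - [-0.069,0.149,0.015,0,0,0.169,1]
    - [-0.069,0.149,0.015,0,0,0.169,1]
    - [-0.069,0.149,0.015,0,0,0.169,1]
    - [-0.069,0.149,0.015,0,0,0.169,1]
    - [-0.069,0.149,0.015,0,0,0.169,1]

```text
time: 62.75
tool_pos: [0.6369, 0.0972, 0.2499]
eef_rot: [[-0.986, 0.166, 0.001], [0.166, 0.986, -0.002], [-0.001, -0.001, -1.0]]
force: [0.0, -0.3, -0.6]
gripper_width: -0.001
finger_force: 0.0
```

```bash
python3 -c "
from h import *
b=rd(.06,0); plan((*b,.156,80.75)); print(r.tips_ahead)"
```

```text
now [0.6369 0.0972 0.2499] y-ang 80.4 t 62.8 j7 71 w -0.00 F [ 0.  -0.3 -0.6]
[0.002, 0.005, 0.094, -0.001, 0.001, -0.006]
0.0726
```

Emit:
send_rows:
  deltas:
    - [0.001,0.004,0.03,0,0,0,1]
    - [0.001,0.004,0.06,0,0,0,1]
    - [0.001,0.004,0.085,0,0,0,1]
    - [0.001,0.004,0.093,0,0,0,1]
    - [0.001,0.004,0.093,0,0,0,1]
    - [0.001,0.004,0.093,0,0,0,1]
    - [0.001,0.004,0.093,0,0,0,1]
    - [0.001,0.004,0.093,0,0,0,1]

```text
time: 63.42
tool_pos: [0.6376, 0.1037, 0.1587]
eef_rot: [[-0.987, 0.164, 0.004], [0.164, 0.987, -0.0], [-0.004, 0.001, -1.0]]
force: [0.3, 0.4, -0.5]
gripper_width: -0.003
finger_force: 0.0
```

Emit:
send_rows:
  deltas:
    - [0,0,0.003,0,0,0,1]
    - [0,0,0.006,0,0,0,1]
    - [0,0,0.008,0,0,0,1]
    - [0,0,0.01,0,0,0,1]
    - [0,0,0.012,0,0,0,1]
    - [0,0,0.013,0,0,0,1]
    - [0,0,0.013,0,0,0,1]
    - [0,0,0.013,0,0,0,1]

```text
time: 64.08
tool_pos: [0.6368, 0.1039, 0.1439]
eef_rot: [[-0.987, 0.163, 0.001], [0.163, 0.987, -0.001], [-0.001, -0.0, -1.0]]
force: [-0.5, 0.2, 4.6]
gripper_width: -0.001
finger_force: 2.4
```

Emit:
send_rows:
  deltas:
    - [0,0,0.001,0,0,0,1]
    - [0,0,0.002,0,0,0,1]
    - [0,0,0.003,0,0,0,1]
    - [0,0,0.003,0,0,0,1]
    - [0,0,0.003,0,0,0,1]
    - [0,0,0.003,0,0,0,1]
    - [0,0,0.003,0,0,0,1]
    - [0,0,0.003,0,0,0,1]

```text
time: 64.75
tool_pos: [0.6369, 0.1039, 0.1434]
eef_rot: [[-0.987, 0.163, 0.002], [0.163, 0.987, 0.0], [-0.002, 0.001, -1.0]]
force: [-9.4, -1.8, 25.4]
gripper_width: -0.001
finger_force: 12.8
```

```bash
python3 -c "
from h import *
plan()"
```

```text
now [0.6369 0.1039 0.1434] y-ang 80.6 t 64.8 j7 72 w -0.00 F [-9.4 -1.8 25.4]
```

The button is bottomed: 25 N with no further travel. I release it, clear the arm, and check.

Emit:
send_rows:
  deltas:
    - [0,0,-0.01,0,0,0,1]
    - [0,0,-0.03,0,0,0,1]
    - [0,0,-0.06,0,0,0,1]
    - [0,0,-0.09,0,0,0,1]
    - [0,0,-0.12,0,0,0,1]
    - [0,0,-0.13,0,0,0,1]
    - [0,0,-0.13,0,0,0,1]
    - [0,0,-0.13,0,0,0,1]

```text
time: 65.42
tool_pos: [0.6365, 0.1039, 0.2702]
eef_rot: [[-0.987, 0.163, 0.001], [0.163, 0.987, -0.001], [-0.001, -0.001, -1.0]]
force: [-0.2, 0.1, -1.2]
gripper_width: 0.004
finger_force: 0.0
```

Emit:
send_rows:
  deltas:
    - [0.1,-0.25,0,0,0,0,1]
    - [0.1,-0.25,0,0,0,0,1]
    - [0.1,-0.25,0,0,0,0,1]
    - [0.1,-0.25,0,0,0,0,1]
    - [0.1,-0.25,0,0,0,0,1]
    - [0.1,-0.25,0,0,0,0,1]
    - [0.1,-0.25,0,0,0,0,1]
    - [0.1,-0.25,0,0,0,0,1]

```text
time: 66.08
tool_pos: [0.4937, -0.1313, 0.269]
eef_rot: [[-0.985, 0.17, -0.002], [0.17, 0.985, -0.001], [0.002, -0.002, -1.0]]
force: [1.5, -0.0, -0.3]
gripper_width: -0.004
finger_force: 0.0
```

```bash
python3 st.py; python3 yaw.py;  python3 -c "
from h import *
plan(); a=cv2.imread('pics/last_top.png'); cv2.imwrite('pics/fin.png',a)"
```

```text
side white own mm [  -2.  -155.6] 434 yaw-rel -9.8 1.5
side blue own mm [ -2.2 -51.6] 539 yaw-rel -5.7 -5.1
side yellow own mm [-1.8 53.3] 691 yaw-rel -5.1 -0.1
side cam 2 227 c 515.5 176.4  42x15 cam angle 87.2 deg = 1.52 rad
side cam 3 185 c 497.8 73.5  41x16 cam angle 88.4 deg = 1.54 rad
side cam 4 154 c 481.5 -30.1  41x17 cam angle 90.8 deg = 1.58 rad
top white own mm [   1.6 -157.1] 176 yaw-rel nan nan
top blue own mm [  1.3 -54.2] 596 yaw-rel 5.1 -0.3
top yellow own mm [ 1.6 51.2] 597 yaw-rel 2.3 -2.7
top cam 2 155 c 518.4 173.4  42x15 cam angle 88.6 deg = 1.55 rad
top cam 3 152 c 501.3 69.9  42x15 cam angle 89.8 deg = 1.57 rad
top white stripe mean mm 8.5 -9.1 mean-dir -46.9 axis -2.8
top blue stripe mean mm 13.2 1.4 mean-dir 6.2 axis 0.8
top yellow stripe mean mm 12.9 1.6 mean-dir 7.0 axis -0.6
side white stripe mean mm 14.5 -4.1 mean-dir -15.6 axis -1.5
side blue stripe mean mm 14.5 -3.7 mean-dir -14.2 axis 0.5
side yellow stripe mean mm 14.3 -3.2 mean-dir -12.4 axis -0.9
now [ 0.4973 -0.1251  0.2695] y-ang 80.7 t 66.3 j7 91 w 0.00 F [-0.4 -0.2 -0.1]
```

View pics/fin.png

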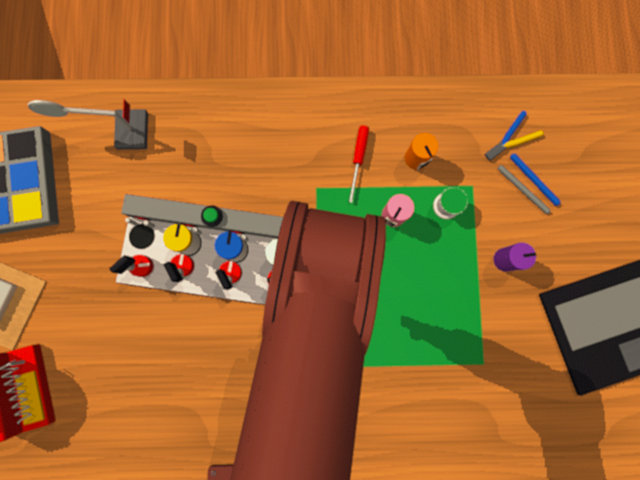

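The jars are clamped at (177,237), (228,245) and (275,255, partly hidden), and the button at (212,215) is released. The spool (450,203) and screwdriver (358,160) have not moved, and the arm is clear.

```bash
python3 -c "
from rig import r
print(r.hand_in())"
```

```text
the job is handed in; nothing more can be done
None
```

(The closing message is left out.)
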